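Lock the mini PC into its bay under the monitor riser

ROBOT

A 7-joint arm with a two-finger parallel gripper is mounted at the origin on a cart in front of the work surface, level with it; the furniture and walls round the work are solid. World frame = base frame: x ahead of the robot, y to its left, z up, the work surface at z = 0. Lengths are in mm, angles in degrees, forces in N, time in s.
With the tool pointing down it reaches from about 425 to 1025 mm from the base axis. Payload 9.4 kg.
Tool frame: the origin (TCP) lies on the centre line of the jaws, within the pads' length; the fingertips stand 11 mm ahead of it and the grasp point (between the pads) lies 8 mm behind it; z points along the fingers, y is the line along which they close (so a half turn about z gives the same grasp; the last joint's range is limited). The gripper opens to 85 mm and grips with 20 to 120 N. Pads are 22 mm wide; open, the fingers measure 114 mm over their backs; the gripper's body (76 mm by 85 mm) begins 54 mm behind the grasp point. The pads swing forward as they close: fully open they stand 13 mm farther back than shut.
Start: joints at [59.146, 34.337, -0.143, 91.639, 0.103, 54.024, -4.572], TCP at [323.023, -649.061, 242.275] pointing down, gripper open.
Joint ranges: [-147.43, 147.43], [-19.82, 112.94], [-74.19, 73.91], [6.32, 146.72], [-59.91, 239.91], [6.04, 106.73], [-150.56, 150.56]. Speed limits (degrees/s): [127.2, 127.2, 172.46, 172.46, 180, 180, 180].

INTERFACE

Orientations are given as a 3x3 rotation matrix whose columns are the frame's x, y, z axes.
In Python, from rig import manip gives the robot as it stands.
- The arm moves only by the tool jog_arm, never from a script. Its argument "targets" is a list of rows, each a list of 7 numbers: the shift along the tool's x, y, z in mm, then the turn, a rotation vector about the tool's x, y, z in rad, then the opening, from 0 (shut) to 1 (fully open). A call has 1 to 5 rows; each row is the pose to reach, as a shift and turn from the pose commanded when the call began, along the tool's axes at that moment; what a row does not reach only later rows make up. A row lasts 1/12 s, in which the tool goes at most 41.7 mm and 7.16 degrees, less where a joint would pass 70% of its speed; a pose out of reach is approached as far as the arm can. A call with a gripper value outside its range is refused whole. The fingers move at their own pace and stop on an object; the grip force is fixed at half the most. Time passes only in rows, so rows that repeat a pose let the fingers close. It gives the time, the measured TCP pose, the force, the opening and the grip force at its end, in the units of the state.
- manip.sense(): the state, without advancing time (a new reading comes with each control period).
- manip.get_image(name): name is "side" or "top" or "wrist"; returns a dict with "color" (480x640x3 uint8, red, green, blue), "camera_matrix" (3x3 intrinsics, pixels), "origin" and "orientation" of the camera in the world. Camera axes: x right, y down, z forward; pixel columns grow to the right and rows downward; lengths in mm; the calibration is good to about 2 mm. A picture is of the moment at which its call begins. There is no depth.
- manip.sign_off(): hands the job in; it is judged then, once.
The state is a dict: "clock": time; "q": joint angles; "qd": joint speeds; "joint_efforts": joint torques, N m; "tool_pos": TCP position; "eef_rot": TCP orientation; "ft_force": force on the tool from outside, world axes, zero at the start; "wrist_torque": the same for the moment, N m; "opening": finger opening in mm; "grasp_force": force on a finger pad.
Only numpy, scipy, OpenCV 4.12 (cv2) and the standard library are available. Lean on these libraries where they do the work, as an engineer would, in place of code of your own. Each camera call takes 0.05 s, during which the arm holds its last target. There are 200 camera calls.

TASK

The mini PC has been pulled out of its bay under the monitor riser. Push it fully home against the rear stop of the bay, then swing the slotted retaining bar round on its loose bolt, holding its free end up clear of the stud, and lower it so that its slot drops over the stud and the bar lies flat across the front of the PC. Let go, and leave the stapler, the mug and the mouse where they are.

Things in the scene. Friction and masses are not known exactly. Their poses are not given: they have to be found in the camera images.
- riser: Fixed wooden monitor riser. Origin on the desk under the board's middle; x points away from the robot into the bay, y left, z up. Board 460 (y) x 170 mm (x), front edge at x = -85 mm, underside 152 mm above the desk; legs at y = +-205 mm. The board's edge overhangs the work: a tool pointing straight down at the closed bar or home PC hits it, one leaning back to the robot by 30 degrees clears it.
- bay (a point): Where the PC's centre belongs: middle of the steel bay under the riser, 18.5 mm above the desk, at riser x = -4 mm. Axes as the riser's. The bay has two rails along x, 22 mm high, 124 mm apart, flared at the front, and a rear stop, which the PC touches 0 to 1 mm past this place.
- pc_centre (a point): Centre of the mini PC, a black box 120 x 120 x 37 mm, 0.4 to 0.9 kg, flat on the desk, on which it slides; front with sockets towards the robot, rear between the rails. Axes: x to its rear, y left, z up. It starts 45 to 75 mm short of home and then blocks the bar's closed place. Once home, its front is 8 mm clear of the closed bar's rubber buffer (9 mm long, on the bar's edge).
- bolt (a point): Axis of the loosened pivot bolt at the front right of the bay: a thumbscrew, shank 8 mm, head 22 mm wide and 48 to 59 mm above the desk. The point is 8 mm above the desk, level with the lying bar's underside. Axes as the riser's.
- stud (a point): Top of the stud, 22.5 mm above the desk, at the front left of the bay, 190 mm from the bolt's axis: 8 mm thick, round tip, on a nut that ends 6.5 mm above the desk. Axes as the riser's. Bolt and stud stand 10 mm in front of the board's edge and 30 mm in front of the home PC's front.
- slot (a point): Centre of the slot (13 mm wide, 27 mm long) at the free end of the loose steel bar, 236 x 28 x 6 mm, 0.2 kg. Axes: x along the bar from hole to slot, z up. Its hole (11 mm, 16 along the bar), 190 mm from here, is round the bolt and can rise 34 mm. Lying level, this point is 11 mm above the desk. It starts 110 to 150 degrees open and closes clockwise from above until it points from bolt to stud.
- grip_centre (a point): Centre of the bar's upright black grip, a round post 20 mm thick and 45 mm high that turns freely on its screw, 110 mm from the hole's centre on the bar's centre line. This point is 38 mm above the desk (top at 60.5 mm) while the bar lies level on the collar under its hole and the rubber foot under the grip, which slides on the desk. Axes as the bar's.
- stapler: Black desk stapler 144 x 39 x 54 mm standing loose on the desk at the left, in front of the mug. Origin under its middle. Not to be disturbed.
- mug: White mug 92 mm wide, 95 mm tall, standing loose on the desk to the left of the riser, near its front. Origin at its underside. Not to be disturbed.
- mouse: Black computer mouse 116 x 59 x 38 mm lying loose on the desk at the far right. Origin under its middle. Not to be disturbed.

How it is judged (in metres and radians):
On the way:
1. the mini PC is pushed home: its centre within 4 mm of its place in the bay (x of pc_centre in the frame of bay between -0.004 and 0.004 m and y of pc_centre in the frame of bay between -0.004 and 0.004 m), for 0.2 s.
At the end, for the whole second after the job is handed in: PC centre within 4 mm of its place in the bay, lying flat; stud inside the bar's slot (within 3.5 mm across, 10.5 mm along of the slot's centre); bar flat (under 2.3 degrees, slot centre under 14 mm above the desk); all let go (all of step 1 and angle between each of pc_centre, slot's own z axis and vertical below 0.04 rad and y of stud in the frame of slot between -0.0035 and 0.0035 m and x of stud in the frame of slot between -0.0105 and 0.0105 m and height (world z) of slot below 0.014 m); the robot touches nothing.
It fails at once if the stapler is shifted by more than 15 mm (distance of stapler from where it was at the start of the episode above 0.015 m).
It fails at once if the mug is shifted by more than 15 mm (distance of mug from where it was at the start of the episode above 0.015 m).
It fails at once if the mouse is shifted by more than 15 mm (distance of mouse from where it was at the start of the episode above 0.015 m).
It also fails if it takes over 61 s, if anything falls off the work surface, if the arm or the gripper's body presses on something with over 40 N, if the wrist force passes 120 N, or if a joint passes its speed limit or range.

## Working session

There is one attempt and no reset: what is moved stays moved. The work goes in short steps, Python scripts to look and compute and a tool call to move; the robot and the scene stay as the last step left them, time stands still between calls to the robot, and variables do not carry over. Pictures are saved under pics/ and viewed, at most 10 in all, crops included, and the job is handed in when it is done.

Besides the shell and the picture viewer there is one more tool, called after "Emit:" in YAML: its name, and indented under it one key for each argument. jog_arm: Moves the arm, as the interface text tells. Its arguments: {"type":"object","properties":{"targets":{"type":"array","items":{"type":"array","items":{"type":"number"}}}},"required":["targets"]}

```bash
mkdir -p pics; ls; python3 - <<'E'
from rig import manip
import cv2
s=manip.sense();print(s['clock'],s['tool_pos'],s['eef_rot'],s['opening'])
for n in ['top','side']:
    d=manip.get_image(n);cv2.imwrite(f'pics/{n}0.png',d['color'][:,:,::-1]);print(n,d['camera_matrix'],d['origin'],d['orientation'])
E
```

```text
pics
0.0 [ 322.82061042 -648.63022346  241.3773684 ] [[ 8.95212688e-01  4.45638318e-01 -8.56576353e-04]
 [ 4.45639116e-01 -8.95211628e-01  1.38546124e-03]
 [-1.49402493e-04 -1.62200641e-03 -9.99998673e-01]] 85.23991679784505
top [[506.37741443   0.         316.42396107]
 [  0.         506.37741443 238.18205084]
 [  0.           0.           1.        ]] [-134.46516449 -168.52349176 1386.92729425] [[-0.0148054  -0.88553502  0.46433666]
 [-0.99982507  0.00780288 -0.01699862]
 [ 0.01142971 -0.4645071  -0.88549563]]
side [[466.83059851   0.         319.08344651]
 [  0.         466.83059851 248.67161662]
 [  0.           0.           1.        ]] [ -102.50556453 -1253.70172632   763.7108126 ] [[ 0.84810206 -0.25313148  0.46545392]
 [-0.52954219 -0.43406168  0.72881789]
 [ 0.01754896 -0.86458944 -0.50217241]]
```

View pics/top0.png

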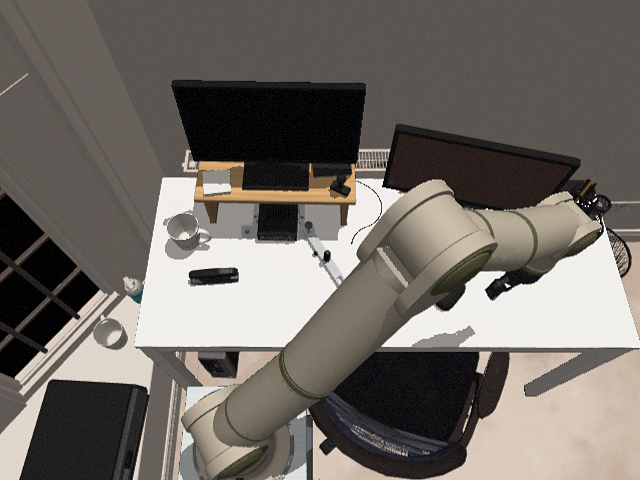

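View pics/side0.png

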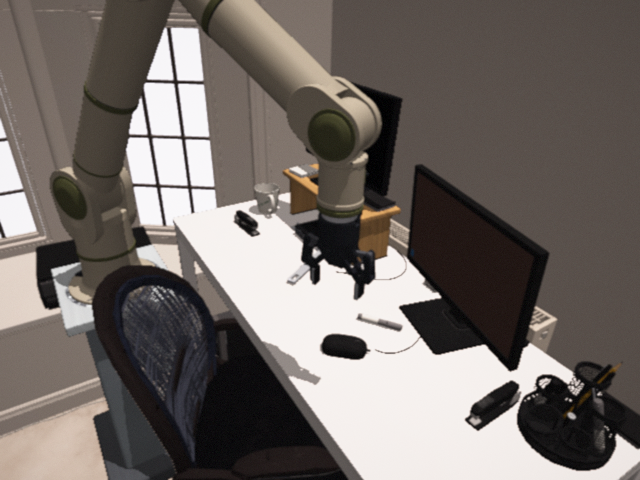

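The top view shows the PC at about (278,222), the bolt at (309,227), the grip at (326,256), the stud near (247,230), the stapler at (213,275) and the mug at (184,230). The side view shows the mouse at (345,347), away from the work. Next I'll enlarge the work area.

```bash
python3 - <<'E'
import cv2
a=cv2.imread('pics/top0.png')[185:295,185:355]
cv2.imwrite('pics/c0.png',cv2.resize(cv2.convertScaleAbs(a,alpha=1,beta=20),None,fx=4.7,fy=4.7,interpolation=cv2.INTER_CUBIC))
E
```

```text
(no output)
```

View pics/c0.png

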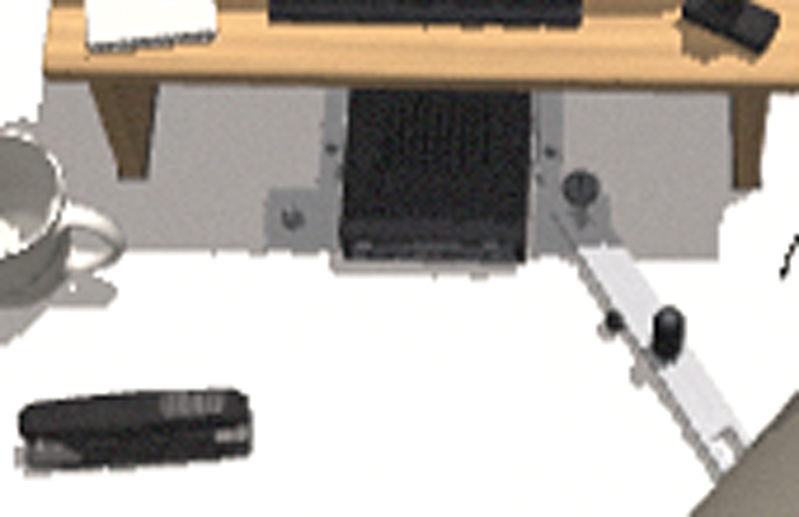

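The crop shows the bolt head at crop (580,185), the stud at (292,216), the grip top at (669,316), the PC's bottom front corners at (343,260) and (524,260), the slot at about (725,447), and the stapler ends at (20,440) and (250,430).

```bash
cat > h.py <<'E'
import numpy as np
K=np.array([[506.377,0,316.424],[0,506.377,238.182],[0,0,1]]);O=np.array([-134.465,-168.523,1386.927])
R=np.array([[-.0148054,-.88553502,.46433666],[-.99982507,.00780288,-.01699862],[.01142971,-.4645071,-.88549563]])
def up(u,v,z,K=K,O=O,R=R):
    d=R@np.linalg.solve(K,[u,v,1]);return O+d*(z-O[2])/d[2]
def crop(u,v,z): return up(u/4.7+185-.4,v/4.7+185-.4,z)
E
python3 - <<'E'
from h import *
for n,u,v,z in [('bolt',580,184,59),('stud',292,214,22.5),('grip',669,316,60.5),('gripfoot',660,355,14),('pcL',343,260,0),('pcR',524,260,0),('pcTL',343,222,37),('pcTR',527,222,37),('slot',725,447,14),('boardL',45,76,152),('stL',20,440,20),('stR',250,430,20),('mughandle',125,245,50),('legL',118,178,0),('legLr',147,180,0),('legRl',732,188,0),('legR',760,188,0)]:
    print(n,crop(u,v,z).round(1))
b=crop(580,184,59);s=crop(292,214,22.5);g=crop(669,316,60.5)
print('bolt-stud',np.linalg.norm((b-s)[:2]),'ang',np.degrees(np.arctan2(*(s-b)[[1,0]])),'bolt-grip',np.linalg.norm((g-b)[:2]),np.degrees(np.arctan2(*(g-b)[[1,0]])))
E
```

```text
bolt [ 611.1 -169.4   59. ]
stud [610.7  18.4  22.5]
grip [ 515.8 -224.    60.5]
gripfoot [ 511.  -219.5   14. ]
pcL [588.4 -13.6   0. ]
pcR [ 587.3 -132.3    0. ]
pcTL [596.7 -16.7  37. ]
pcTR [ 595.6 -135.1   37. ]
slot [ 447.2 -258.7   14. ]
boardL [636.8 155.1 152. ]
stL [453.7 179.4  20. ]
stR [459.   37.3  20. ]
mughandle [574.2 119.1  50. ]
legL [651.4 138.7   0. ]
legLr [649.7 119.3   0. ]
legRl [ 640.3 -271.     0. ]
legR [ 640.1 -289.7    0. ]
bolt-stud 187.79404676415902 ang 90.10531385586174 bolt-grip 109.76761336644462 -150.18646614079157
```

```bash
cat >> h.py <<'E'
from scipy.spatial.transform import Rotation as Rot
def pose(L,yaw=0):
    c,s=np.cos(np.radians(L)),np.sin(np.radians(L))
    return Rot.from_euler('z',yaw,degrees=True).as_matrix()@np.array([[c,0,s],[0,-1,0],[s,0,-c]])
def rel(p,L,yaw=0,P=None,R0=None):
    "row from current (or given) pose to TCP p; lean L"
    if P is None:
        from rig import manip
        st=manip.sense();P=st['tool_pos'];R0=np.array(st['eef_rot'])
        print('t',round(st['clock'],2),'P',np.round(P,1),'F',np.round(st['ft_force'],1),'op',round(st['opening'],1),'q',np.round(st['q'],1))
    T=pose(L,yaw);r=np.r_[R0.T@(np.array(p)-P),Rot.from_matrix(R0.T@T).as_rotvec()]
    print('row',r[:3].round(1),r[3:].round(3));return T
E
python3 -c "
from h import *
rel([480,-75,240],35)"
```

```text
t 0.1 P [ 322.9 -648.7  241.5] F [-0.   0.2  0.2] op 85.2 q [59.1 34.4 -0.1 91.7  0.1 54.  -4.6]
row [ 396.3 -443.6    2.1] [-0.142  0.6    0.447]
```

Emit:
jog_arm:
  targets:
    - [396,-444,2,-0.142,0.6,0.447,0]
    - [396,-444,2,-0.142,0.6,0.447,0]
    - [396,-444,2,-0.142,0.6,0.447,0]
    - [396,-444,2,-0.142,0.6,0.447,0]
    - [396,-444,2,-0.142,0.6,0.447,0]

```text
clock: 0.52
tool_pos: [377.7, -446.8, 241.9]
eef_rot: [[0.872, 0.077, 0.483], [0.078, -0.997, 0.017], [0.483, 0.023, -0.875]]
ft_force: [3.4, -0.4, -1.2]
opening: 25.6
grasp_force: 0.0
```

```bash
python3 -c "
from h import *
rel([480,-75,240],35)"
```

```text
t 0.52 P [ 377.7 -446.8  241.9] F [ 3.4 -0.4 -1.2] op 25.6 q [ 74.3  24.1 -23.2 121.4 -37.5  24.3   1.9]
row [ 117.3 -362.8   57.6] [-0.021  0.106  0.077]
```

Emit:
jog_arm:
  targets:
    - [117,-363,58,-0.021,0.106,0.077,0]
    - [117,-363,58,-0.021,0.106,0.077,0]
    - [117,-363,58,-0.021,0.106,0.077,0]
    - [117,-363,58,-0.021,0.106,0.077,0]
    - [117,-363,58,-0.021,0.106,0.077,0]

```text
clock: 0.93
tool_pos: [428.4, -264.3, 260.0]
eef_rot: [[0.83, 0.015, 0.557], [0.004, -1.0, 0.021], [0.557, -0.015, -0.83]]
ft_force: [1.0, -0.8, 0.4]
opening: 0.1
grasp_force: 0.0
```

Emit:
jog_arm:
  targets:
    - [53,-180,28,0,0,0,0]
    - [53,-180,28,0,0,0,0]
    - [53,-180,28,0,0,0,0]
    - [53,-180,28,0,0,0,0]
    - [53,-180,28,0,0,0,0]

```text
clock: 1.35
tool_pos: [473.4, -141.0, 291.0]
eef_rot: [[0.842, 0.018, 0.54], [0.006, -1.0, 0.023], [0.54, -0.016, -0.842]]
ft_force: [-0.4, 0.0, 0.2]
opening: -0.1
grasp_force: 0.0
```

```bash
python3 - <<'E'
from h import *
rel([480,-75,240],35)
from rig import manip
import cv2
for n in ['wrist','top']:
    d=manip.get_image(n);cv2.imwrite(f'pics/{n}1.png',d['color'][:,:,::-1])
    np.savez(f'{n}1.npz',K=d['camera_matrix'],O=d['origin'],R=d['orientation'])
    print(np.array(d['origin']).round(1))
E
```

```text
t 1.35 P [ 473.4 -141.   291. ] F [-0.4  0.   0.2] op -0.1 q [ 39.3   9.1 -25.9 137.3 -59.9   6.1 -16.2]
row [-21.6 -65.   48.1] [-0.024  0.041  0.006]
[ 468.2 -143.7  442.6]
[-134.5 -168.5 1386.9]
```

View pics/wrist1.png

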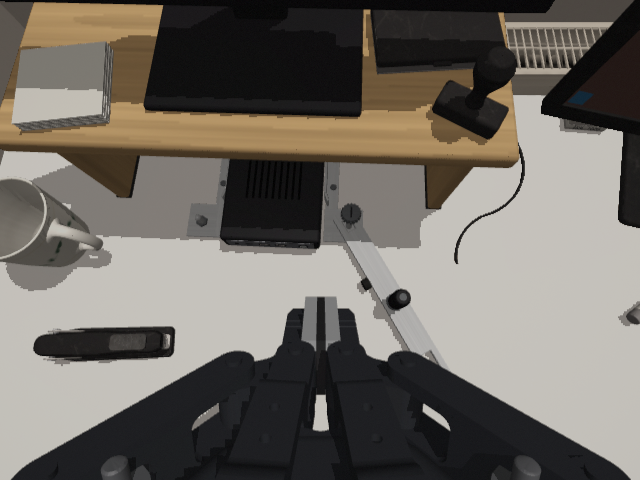

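The wrist view shows the bolt head at (351,213), the stud at (202,220), the grip top at (402,296), and the PC's front bottom corners at (221,245) and (320,247). The board's front lower edge runs from (0,150) to (519,166).

```bash
python3 - <<'E'
from h import *
import itertools
from scipy.optimize import least_squares
d=np.load('wrist1.npz');a=(d['K'],d['O'],d['R'])
W={n:up(u,v,z,*a) for n,u,v,z in [('bolt',351,212,59),('stud',202,219,22.5),('grip',402,296,60.5),('pcL',221,245,0),('pcR',320,248,0),('bdL',0,150,152),('bdR',519,166,152),('slot',432,354,14),('stR',175,330,50)]}
for n in W: print(n,W[n].round(1))
b,s,g=W['bolt'],W['stud'],W['grip']
print(np.linalg.norm((b-s)[:2]),np.linalg.norm((b-g)[:2]),np.degrees(np.arctan2(*(g-b)[[1,0]])))
from rig import manip
st=manip.sense()
Q=np.radians([[59.146,34.337,-.143,91.639,.103,54.024,-4.572],[74.3,24.1,-23.2,121.4,-37.5,24.3,1.9],st['q']])
P=[[323.02,-649.06,242.27],[377.7,-446.8,241.9],st['tool_pos']]
RR=[[[.8952,.4456,-.0009],[.4456,-.8952,.0014],[-.0001,-.0016,-1]],[[.872,.077,.483],[.078,-.997,.017],[.483,.023,-.875]],st['eef_rot']]
def fk(q,s,off,X):
    ax='zyzyzyz';R=np.eye(3);p=np.array([0,0,0.])
    L=[(0,0,0),(0,0,X[0]),(0,X[4],0),(0,X[5],X[1]),(0,0,0),(0,X[6],X[2]),(0,0,0)]
    for i in range(7):
        p=p+R@np.array(L[i]);R=R@Rot.from_euler(ax[i],s[i]*q[i]).as_matrix()
    R=R@Rot.from_euler('z',off).as_matrix();return p+R@[0,0,X[3]],R
best=[]
for sg in itertools.product([1,-1],repeat=3):
  s=[-1,1,sg[0],1,sg[1],1,sg[2]]
  for off in np.radians(np.arange(-180,180,30)):
    e=sum(np.linalg.norm(fk(q,s,off,np.zeros(7))[1]-np.array(r)) for q,r in zip(Q,RR)); best.append((e,s,off))
best.sort(key=lambda t:t[0]);e,s,off=best[0];print(e,s,np.degrees(off),best[1][0])
f=lambda X:np.ravel([fk(q,s,off,X)[0]-p for q,p in zip(Q,P)])
r=least_squares(f,[300,400,400,250,0,0,0]);print(r.x.round(1),r.fun.round(1))
np.savez('fk.npz',s=s,off=off,X=r.x)
E
```

```text
bolt [ 611.1 -170.1   59. ]
stud [613.3  12.2  22.5]
grip [ 516.8 -223.5   60.5]
pcL [586.2  -7.6   0. ]
pcR [ 583.9 -134.5    0. ]
bdL [633. 157. 152.]
bdR [ 621.4 -312.   152. ]
slot [ 457.3 -264.5   14. ]
stR [478.   18.1  50. ]
182.34590050999182 108.35514867403265 -150.50933838421912
0.005423625628009392 [-1, 1, -1, 1, -1, 1, -1] 90.0 1.1046931721836724
[282.2 648.6 441.3 316.2 -28.8 -27.1  -0.7] [ 0.1 -0.1  0.  -0.2  0.2 -0.4  0.2 -0.   0.4]
```

```bash
cat >> h.py <<'E'
import os
from scipy.optimize import least_squares
if os.path.exists('fk.npz'):
    _d=np.load('fk.npz');S,OFF,X=_d['s'],float(_d['off']),_d['X']
LO=np.radians([-147.43,-19.82,-74.19,6.32,-59.91,6.04,-150.56]);HI=np.radians([147.43,112.94,73.91,146.72,239.91,106.73,150.56])
def fk(q):
    R=np.eye(3);p=np.zeros(3)
    L=[(0,0,0),(0,0,X[0]),(0,X[4],0),(0,X[5],X[1]),(0,0,0),(0,X[6],X[2]),(0,0,0)]
    for i in range(7):
        p=p+R@np.array(L[i]);R=R@Rot.from_euler('zyzyzyz'[i],S[i]*q[i]).as_matrix()
    R=R@Rot.from_euler('z',OFF).as_matrix();return p+R@[0,0,X[3]],R
def ik(p,T,q0):
    def f(q):
        P,R=fk(q);return np.r_[(P-p)/5,Rot.from_matrix(R.T@T).as_rotvec()*50,(q-q0)*.02]
    r=least_squares(f,np.clip(q0,LO+.02,HI-.02),bounds=(LO+.01,HI-.01));P,R=fk(r.x)
    return r.x,np.linalg.norm(P-p),np.degrees(np.linalg.norm(Rot.from_matrix(R.T@T).as_rotvec()))
E
python3 - <<'E'
from h import *
q0=np.radians([20,20,0,115,0,20,0])
for n,p in [('push0',[555,-74,35]),('push1',[630,-72,30]),('grip0',[520,-223,38]),('mid',[505,-150,50]),('mid2',[540,-90,60]),('closed',[618,-60,60]),('closedhi',[618,-60,110])]:
  for L in [0,15,30,38]:
   for yaw in [0]:
    q,e,a=ik(np.array(p),pose(L,yaw),q0);print(n,L,np.degrees(q).round(0),round(e,1),round(a,1))
E
```

```text
push0 0 [ -9.  42.  16. 122. -34.  20. -55.] 0.0 0.0
push0 15 [ -2.  40.   7. 128. -59.   7. -28.] 10.2 5.5
push0 30 [  4.  38.   2. 127. -59.   7. -25.] 33.2 18.1
push0 38 [  9.  37.  -3. 126. -59.   7. -23.] 45.2 24.7
push1 0 [-10.  46.  18. 113. -30.  26. -60.] 0.0 0.0
push1 15 [ -3.  43.   7. 121. -59.   7. -30.] 3.4 2.0
push1 30 [  1.  41.   4. 120. -59.   7. -28.] 25.3 14.9
push1 38 [  5.  41.  -0. 120. -59.   7. -25.] 36.7 21.7
grip0 0 [  8.  42.  14. 121. -29.  20. -43.] 0.0 0.0
grip0 15 [ 21.  40.  -0. 127. -59.   7. -10.] 7.3 4.0
grip0 30 [ 37.  40. -15. 126. -59.   7.  -3.] 27.5 15.0
grip0 38 [ 49.  42. -26. 125. -59.   7.   4.] 37.2 20.4
mid 0 [  0.  40.  15. 126. -32.  18. -47.] 0.0 0.0
mid 15 [ 11.  37.   3. 131. -59.   7. -18.] 11.2 5.7
mid 30 [ 24.  36.  -9. 130. -59.   7. -12.] 33.6 17.4
mid 38 [ 36.  37. -19. 129. -59.   7.  -6.] 44.9 23.3
mid2 0 [ -8.  40.  17. 123. -31.  21. -55.] 0.0 0.0
mid2 15 [  0.  37.   7. 130. -59.   7. -26.] 8.5 4.4
mid2 30 [  7.  35.  -0. 129. -59.   7. -23.] 31.7 16.8
mid2 38 [ 14.  34.  -6. 128. -59.   7. -20.] 43.9 23.3
closed 0 [-12.  43.  19. 114. -28.  28. -63.] 0.0 0.0
closed 15 [ -5.  39.   9. 124. -59.   7. -31.] 1.6 0.9
closed 30 [ -2.  38.   5. 123. -59.   7. -29.] 23.9 13.8
closed 38 [  1.  37.   2. 122. -59.   7. -28.] 35.7 20.6
closedhi 0 [-13.  38.  21. 113. -24.  33. -66.] 0.0 0.0
closedhi 15 [ -7.  34.  11. 123. -40.  10. -50.] 0.0 0.0
closedhi 30 [ -3.  33.   7. 124. -59.   7. -30.] 18.6 10.5
closedhi 38 [ -0.  32.   4. 124. -59.   7. -28.] 30.6 17.3
```

```bash
cat >> h.py <<'E'
def posef(L,yaw=0): return pose(L,yaw)@np.diag([-1,-1,1.])
E
python3 - <<'E'
from h import *
q0=np.radians([0,25,0,125,180,25,0])
for n,p in [('hi',[500,-90,250]),('push0',[555,-74,35]),('push1',[630,-72,30]),('grip0',[520,-223,38]),('mid',[505,-150,50]),('closed',[618,-60,60])]:
  for L in [15,30,38]:
    for T in (pose(L),posef(L)):
      q,e,a=ik(np.array(p),T,q0);print(n,L,np.degrees(q).round(0),round(e,1),round(a,1))
from rig import manip
print(np.degrees(np.arctan2(1,1)));s=manip.sense();print(np.round(s['q'],1),fk(np.radians(s['q']))[0],s['tool_pos'])
E
```

```text
hi 15 [-12.  16.  20. 141. 239.   7.  35.] 26.8 12.2
hi 15 [ 57.  30. -74. 127.  52.  40.  40.] 0.0 0.0
hi 30 [ -3.  13.  11. 140. 239.   7.  36.] 0.9 0.4
hi 30 [ 32.  15. -33. 138.  99.   7.  -4.] 0.0 0.0
hi 38 [ -9.  15.  19. 146. 210.  20.  67.] 0.0 0.0
hi 38 [ 32.  16. -31. 144. 160.  17. -65.] 0.0 0.0
push0 15 [ -5.  41.  11. 133. 224.  12.  48.] 0.0 0.0
push0 15 [  9.  40. -10. 132. 138.   9. -45.] 0.0 0.0
push0 30 [-12.  48.  23. 144. 204.  43.  67.] 0.0 0.0
push0 30 [ 20.  46. -25. 142. 156.  38. -60.] 0.0 0.0
push0 38 [ 24.  52. -33. 146. 158.  55. 121.] 0.0 0.0
push0 38 [ 24.  52. -33. 146. 158.  55. -59.] 0.0 0.0
push1 15 [ -4.  43.   8. 124. 239.   7.  31.] 2.4 1.4
push1 15 [  9.  42. -11. 122.  86.   7.   7.] 0.0 0.0
push1 30 [-13.  48.  22. 134. 209.  34.  59.] 0.0 0.0
push1 30 [ 18.  46. -24. 132. 151.  30. -54.] 0.0 0.0
push1 38 [-13.  52.  24. 139. 201.  49.  66.] 0.0 0.0
push1 38 [ 21.  50. -27. 137. 159.  44. -60.] 0.0 0.0
grip0 15 [ 17.  40.   5. 131. 239.  10.  50.] 0.0 0.0
grip0 15 [ 32.  41. -17. 130. 123.   7. -12.] 0.0 0.0
grip0 30 [ 11.  46.  21. 141. 220.  
[... 258 characters left out ...]
. 145.   9. -42.] 0.0 0.0
mid 30 [ 11.  43.   7. 146. 198.  40.  87.] 0.0 0.0
mid 30 [ 32.  44. -26. 145. 165.  36. -57.] 0.0 0.0
mid 38 [ 52.  56. -56. 146. 146.  52. 150.] 7.6 1.9
mid 38 [ 60.  67. -74. 146. 131.  63. -12.] 6.2 1.6
closed 15 [ -6.  40.   9. 127. 239.   7.  30.] 4.3 2.4
closed 15 [ 18.  41. -26. 123.  79.  17.  14.] 0.0 0.0
closed 30 [-14.  44.  22. 135. 209.  31.  59.] 0.0 0.0
closed 30 [ 17.  42. -23. 133. 149.  28. -55.] 0.0 0.0
closed 38 [-15.  47.  24. 140. 200.  47.  66.] 0.0 0.0
closed 38 [ 19.  46. -27. 138. 157.  43. -62.] 0.0 0.0
45.0
[ 38.9   9.1 -25.9 137.3 -59.9   6.1 -16.1] [ 474.71611007 -137.58648513  291.4323428 ] [ 474.55503899 -137.56555817  291.0412942 ]
```

```bash
cat >plan.py <<'E'
from h import *
from rig import manip
s=manip.sense();A=np.radians(s['q'])
E,e,a=ik(np.array([530,-74,190]),posef(32),np.radians([22,35,-27,138,157,36,-60]));print(np.degrees(E).round(0),e,a)
B=np.radians([34,15,-26,134,0,22,-25]);C=np.radians([28,22,-26,134,80,24,-40])
W=[A]
def seg(a,b,n): W.extend(a+(b-a)*k/n for k in range(1,n+1))
seg(A,B,6);seg(B,C,8);seg(C,E,8)
np.save('W.npy',W)
pr=None
for i,q in enumerate(W):
    p,R=fk(q);z=R[:,2];ang=0 if pr is None else np.degrees(np.linalg.norm(Rot.from_matrix(pr.T@R).as_rotvec()));pr=R
    print(i,p.round(0),z.round(2),round(ang,1))
E
python3 plan.py
```

```text
[ 20.  23. -23. 141. 151.  17. -59.] 1.9437232665897474e-05 8.984474248813163e-06
0 [ 475. -138.  291.] [ 0.54  0.03 -0.84] 0
1 [ 472. -122.  282.] [ 0.5   0.08 -0.86] 9.6
2 [ 465. -110.  271.] [ 0.45  0.11 -0.89] 9.6
3 [ 456. -102.  259.] [ 0.39  0.13 -0.91] 9.6
4 [ 444. -100.  248.] [ 0.33  0.14 -0.94] 9.5
5 [ 432. -104.  237.] [ 0.26  0.12 -0.96] 9.5
6 [ 421. -113.  227.] [ 0.2   0.08 -0.98] 9.5
7 [ 419. -128.  219.] [ 0.17  0.03 -0.98] 8.7
8 [ 421. -143.  212.] [ 0.16 -0.03 -0.99] 8.7
9 [ 426. -157.  207.] [ 0.16 -0.08 -0.98] 8.7
10 [ 435. -171.  204.] [ 0.18 -0.14 -0.98] 8.7
11 [ 446. -183.  202.] [ 0.2  -0.18 -0.96] 8.7
12 [ 461. -192.  201.] [ 0.23 -0.22 -0.95] 8.7
13 [ 479. -198.  201.] [ 0.27 -0.26 -0.93] 8.7
14 [ 499. -201.  202.] [ 0.32 -0.28 -0.91] 8.7
15 [ 510. -194.  203.] [ 0.37 -0.27 -0.89] 7.4
16 [ 520. -184.  203.] [ 0.41 -0.25 -0.88] 7.4
17 [ 528. -170.  203.] [ 0.45 -0.23 -0.86] 7.4
18 [ 534. -154.  202.] [ 0.48 -0.19 -0.85] 7.5
19 [ 537. -135.  200.] [ 0.51 -0.15 -0.85] 7.5
20 [ 538. -116.  198.] [ 0.52 -0.1  -0.84] 7.5
21 [536. -95. 194.] [ 0.53 -0.05 -0.85] 7.5
22 [530. -74. 190.] [ 0.53  0.   -0.85] 7.5
```

```bash
cat > nx.py <<'E'
from h import *;import sys
from rig import manip
W=np.load('W.npy');s=manip.sense();P,R0=np.array(s['tool_pos']),np.array(s['eef_rot']);print(np.round(s['q'],0),P.round(0))
for i in map(int,sys.argv[1:]):
    p,R=fk(W[i]);print(i,(R0.T@(p-P)).round(0),Rot.from_matrix(R0.T@R).as_rotvec().round(2),np.degrees(W[i]).round(0))
E
python3 nx.py 2 4 6
```

```text
[ 39.   9. -26. 137. -60.   6. -16.] [ 475. -138.  291.]
2 [-18. -28.  13.] [ 0.1  -0.08 -0.31] [ 37.  11. -26. 136. -40.  11. -19.]
4 [-48. -38.  21.] [ 0.18 -0.19 -0.61] [ 36.  13. -26. 135. -20.  17. -22.]
6 [-79. -25.  26.] [ 0.23 -0.31 -0.92] [ 34.  15. -26. 134.   0.  22. -25.]
```

Emit:
jog_arm:
  targets:
    - [-9,-14,6,0.05,-0.04,-0.12,0]
    - [-18,-28,13,0.08,-0.07,-0.24,0]
    - [-30,-32,17,0.12,-0.11,-0.36,0]
    - [-40,-36,19,0.15,-0.15,-0.48,0]
    - [-48,-38,21,0.18,-0.19,-0.6,0]

```text
clock: 1.87
tool_pos: [441.8, -105.6, 246.2]
eef_rot: [[0.751, 0.569, 0.334], [0.56, -0.817, 0.133], [0.349, 0.087, -0.933]]
ft_force: [0.3, -0.0, -0.4]
opening: 0.0
grasp_force: 0.0
```

```bash
python3 nx.py 6 8 10
```

```text
[ 27.  12. -14. 136. -31.  17. -12.] [ 442. -106.  246.]
6 [-26.  -7.  10.] [ 0.07 -0.14 -0.35] [ 34.  15. -26. 134.   0.  22. -25.]
8 [-48.  16.  20.] [ 0.05 -0.24 -0.63] [ 32.  17. -26. 134.  20.  22. -29.]
10 [-57.  46.  28.] [ 0.02 -0.33 -0.92] [ 31.  18. -26. 134.  40.  23. -32.]
```

Emit:
jog_arm:
  targets:
    - [-13,-4,5,0.04,-0.06,-0.12,0]
    - [-22,-6,9,0.06,-0.1,-0.24,0]
    - [-32,-2,13,0.07,-0.15,-0.36,0]
    - [-40,6,16,0.06,-0.19,-0.48,0]
    - [-46,14,19,0.05,-0.23,-0.6,0]

```text
clock: 2.28
tool_pos: [422.6, -141.0, 213.9]
eef_rot: [[0.368, 0.914, 0.168], [0.928, -0.372, -0.007], [0.056, 0.158, -0.986]]
ft_force: [-0.3, -0.1, -0.5]
opening: -0.0
grasp_force: 0.0
```

```bash
python3 nx.py 10 12 14
```

```text
[ 16.  15.  -4. 135.  -1.  21.  -9.] [ 423. -141.  214.]
10 [-24.  21.  12.] [-0.04 -0.13 -0.34] [ 31.  18. -26. 134.  40.  23. -32.]
12 [-34.  53.  19.] [-0.09 -0.22 -0.62] [ 30.  20. -26. 134.  60.  24. -36.]
14 [-28.  90.  25.] [-0.15 -0.3  -0.91] [ 28.  22. -26. 134.  80.  24. -40.]
```

Emit:
jog_arm:
  targets:
    - [-8,7,4,-0.01,-0.04,-0.12,0]
    - [-16,14,8,-0.03,-0.09,-0.24,0]
    - [-25,23,12,-0.04,-0.14,-0.36,0]
    - [-30,37,16,-0.06,-0.18,-0.48,0]
    - [-34,50,19,-0.09,-0.22,-0.6,0]

```text
clock: 2.7
tool_pos: [459.6, -191.1, 201.3]
eef_rot: [[-0.151, 0.962, 0.228], [0.954, 0.203, -0.221], [-0.259, 0.184, -0.948]]
ft_force: [-0.4, -1.4, 0.3]
opening: -0.2
grasp_force: 0.0
```

```bash
python3 nx.py 14 16 18
```

```text
[ -0.  19.  12. 136.  31.  12.  -8.] [ 460. -191.  201.]
14 [-16.  36.  11.] [-0.07 -0.09 -0.32] [ 28.  22. -26. 134.  80.  24. -40.]
16 [-2. 60. 10.] [-0.16 -0.13 -0.56] [ 26.  22. -25. 136.  98.  22. -45.]
18 [24. 79.  8.] [-0.24 -0.14 -0.81] [ 24.  23. -24. 137. 116.  20. -49.]
```

```bash
python3 - <<'E'
from h import *
from rig import manip
W=np.load('W.npy');q=np.radians(manip.sense()['q'])
p,R=fk(q);q4=q[:4]
# forearm dir
Rf=np.eye(3)
for i in range(4): Rf=Rf@Rot.from_euler('zyzy'[i],S[i]*q[i]).as_matrix()
print('forearm',Rf[:,2].round(2),'tool',R[:,2].round(2))
for i in range(13,23):
    p,R=fk(W[i]);q,e,a=ik(p,R,q);print(i,np.degrees(q).round(0),round(e,1),round(a,1))
E
```

```text
forearm [ 0.42 -0.15 -0.9 ] tool [ 0.23 -0.22 -0.95]
13 [ -6.  21.  20. 136.  39.   7.  -6.] 0.0 0.0
14 [ -5.  21.  17. 136.  73.   7. -32.] 0.0 0.0
15 [  4.  21.   5. 136.  96.  11. -49.] 0.0 0.0
16 [  9.  21.  -3. 137. 108.  14. -55.] 0.0 0.0
17 [ 13.  21.  -9. 137. 117.  15. -57.] 0.0 0.0
18 [ 16.  22. -14. 138. 124.  17. -58.] 0.0 0.0
19 [ 18.  22. -18. 139. 130.  18. -58.] 0.0 0.0
20 [ 20.  23. -21. 139. 136.  18. -57.] 0.0 0.0
21 [ 22.  23. -24. 140. 141.  18. -55.] 0.0 0.0
22 [ 23.  24. -27. 141. 146.  18. -53.] 0.0 0.0
```

```bash
cat > w2.py <<'E'
from h import *
from rig import manip
W=np.load('W.npy');s=manip.sense();q=np.radians(s['q'])
def minrot(a,b):
    v=np.cross(a,b);n=np.linalg.norm(v);return Rot.from_rotvec(v/n*np.arctan2(n,a@b)).as_matrix() if n>1e-9 else np.eye(3)
V=[q]
for i,z in [(12,(.25,-.34)),(13,(.29,-.43)),(14,(.37,-.47)),(15,(.45,-.45)),(16,(.5,-.4)),(17,(.54,-.33)),(18,(.55,-.26)),(20,(.54,-.12)),(22,(.53,0))]:
    z=np.array([*z,-np.sqrt(1-z[0]**2-z[1]**2)]);p,R=fk(W[i]);p=p*1.;p[2]+=10
    q,e,a=ik(p,minrot(R[:,2],z)@R,q);V.append(q);print(len(V)-1,np.degrees(q).round(0),round(e,1),round(a,1))
np.save('W.npy',V)
E
python3 w2.py; python3 nx.py 1 2 3
```

```text
1 [-23.  22.  37. 139.  38.   7. -15.] 0.0 0.0
2 [-19.  22.  27. 139.  87.  14. -61.] 0.0 0.0
3 [-12.  23.  16. 140. 108.  22. -76.] 0.0 0.0
4 [ -7.  23.   9. 142. 121.  27. -82.] 0.0 0.0
5 [ -4.  23.   6. 143. 129.  28. -83.] 0.0 0.0
6 [  0.  22.   2. 143. 138.  27. -83.] 0.0 0.0
7 [  2.  21.   0. 142. 143.  23. -80.] 0.0 0.0
8 [  7.  21.  -5. 140. 154.  16. -75.] 0.0 0.0
9 [ 13.  21. -13. 141. 165.  14. -72.] 0.0 0.0
[ -0.  19.  12. 136.  31.  12.  -8.] [ 460. -191.  201.]
1 [-4.  3. -9.] [-0.   -0.13 -0.04] [-23.  22.  37. 139.  38.   7. -15.]
2 [-13.  19.  -3.] [-0.01 -0.24 -0.18] [-19.  22.  27. 139.  87.  14. -61.]
3 [-18.  38.   1.] [-0.07 -0.32 -0.31] [-12.  23.  16. 140. 108.  22. -76.]
```

Emit:
jog_arm:
  targets:
    - [-4,3,-8,0,-0.08,-0.02,0]
    - [-5,5,-8,0,-0.13,-0.05,0]
    - [-9,11,-6,0,-0.18,-0.1,0]
    - [-13,19,-3,-0.01,-0.24,-0.18,0]
    - [-15,28,-1,-0.04,-0.28,-0.24,0]

```text
clock: 3.12
tool_pos: [473.4, -198.9, 209.4]
eef_rot: [[-0.225, 0.938, 0.264], [0.857, 0.319, -0.405], [-0.464, 0.135, -0.875]]
ft_force: [-1.1, 0.5, -0.2]
opening: 0.2
grasp_force: 0.0
```

```bash
python3 nx.py 3 4 5 6
```

```text
[-25.  24.  38. 139.  70.   8. -44.] [ 473. -199.  209.]
3 [-9. 23.  6.] [-0.08 -0.12 -0.17] [-12.  23.  16. 140. 108.  22. -76.]
4 [-6. 36.  5.] [-0.16 -0.15 -0.28] [ -7.  23.   9. 142. 121.  27. -82.]
5 [ 1. 49.  3.] [-0.22 -0.15 -0.39] [ -4.  23.   6. 143. 129.  28. -83.]
6 [11. 61. -1.] [-0.28 -0.12 -0.51] [  0.  22.   2. 143. 138.  27. -83.]
```

Following as predicted; continuing.

Emit:
jog_arm:
  targets:
    - [-5,12,3,-0.04,-0.06,-0.08,0]
    - [-9,23,6,-0.08,-0.12,-0.17,0]
    - [-6,36,5,-0.16,-0.15,-0.28,0]
    - [1,49,3,-0.22,-0.15,-0.39,0]
    - [11,61,-1,-0.28,-0.12,-0.51,0]

```text
clock: 3.53
tool_pos: [531.1, -168.8, 214.2]
eef_rot: [[-0.466, 0.758, 0.457], [0.652, 0.643, -0.401], [-0.598, 0.111, -0.794]]
ft_force: [1.3, -0.4, 0.1]
opening: -0.1
grasp_force: 0.0
```

```bash
python3 nx.py 7 8 9
```

```text
[-15.  23.  17. 140. 122.  20. -81.] [ 531. -169.  214.]
7 [10. 11. -3.] [-0.17  0.02 -0.29] [  2.  21.   0. 142. 143.  23. -80.]
8 [ 35.  39. -13.] [-0.28  0.1  -0.53] [  7.  21.  -5. 140. 154.  16. -75.]
9 [ 71.  59. -27.] [-0.4   0.13 -0.77] [ 13.  21. -13. 141. 165.  14. -72.]
```

Emit:
jog_arm:
  targets:
    - [5,6,-1,-0.08,0.01,-0.12,0]
    - [10,11,-3,-0.15,0.02,-0.24,0]
    - [20,22,-7,-0.2,0.05,-0.36,0]
    - [30,33,-11,-0.26,0.09,-0.48,0]
    - [45,45,-18,-0.32,0.11,-0.6,0]

```text
clock: 3.95
tool_pos: [532.6, -106.3, 206.5]
eef_rot: [[-0.801, 0.258, 0.54], [0.232, 0.966, -0.117], [-0.552, 0.031, -0.834]]
ft_force: [1.0, 0.4, -0.2]
opening: 0.3
grasp_force: 0.0
```

```bash
sed -i 's/    T=pose(L,yaw);r/    T=posef(L,yaw);r/' h.py; python3 -c "
from h import *
rel([520,-74,120],32)"
```

```text
t 3.95 P [ 532.6 -106.3  206.5] F [ 1.   0.4 -0.2] op 0.3 q [  3.2  20.5  -1.5 141.3 157.2  16.  -79.7]
row [65.3 25.2 61.5] [-0.115  0.03  -0.236]
```

Emit:
jog_arm:
  targets:
    - [65,25,61,-0.115,0.03,-0.236,0]
    - [65,25,61,-0.115,0.03,-0.236,0]
    - [65,25,61,-0.115,0.03,-0.236,0]
    - [65,25,61,-0.115,0.03,-0.236,0]
    - [65,25,61,-0.115,0.03,-0.236,0]

```text
clock: 4.37
tool_pos: [520.1, -73.7, 119.9]
eef_rot: [[-0.848, 0.006, 0.53], [0.006, 1.0, -0.001], [-0.53, 0.002, -0.848]]
ft_force: [-0.3, 0.0, 0.7]
opening: -0.0
grasp_force: 0.0
```

```bash
python3 -c "
from h import *
rel([540,-74,24],32,-1)"
```

```text
t 4.37 P [520.1 -73.7 119.9] F [-0.3  0.   0.7] op -0.0 q [ 10.9  32.4 -11.7 145.8 170.4  30.2 -77.8]
row [33.9 -0.3 91.9] [ 0.008 -0.     0.009]
```

Emit:
jog_arm:
  targets:
    - [17,0,46,0.004,0,0.004,0]
    - [34,0,92,0.008,0,0.009,0]
    - [34,0,92,0.008,0,0.009,0]
    - [20,0,101,0.008,0,0.009,0]
    - [15,0,104,0.008,0,0.009,0]

```text
clock: 4.78
tool_pos: [565.6, -72.7, 24.9]
eef_rot: [[-0.846, 0.015, 0.533], [0.012, 1.0, -0.009], [-0.533, -0.001, -0.846]]
ft_force: [1.2, -0.2, -0.2]
opening: 0.2
grasp_force: 0.0
```

```bash
python3 -c "
from h import *
rel([616,-73.5,24],32,-1)"
```

```text
t 4.78 P [565.6 -72.7  24.9] F [ 1.2 -0.2 -0.2] op 0.2 q [  9.9  46.5 -11.6 142.  169.8  40.8 -76.9]
row [-42.2  -0.   27.7] [0.    0.004 0.002]
```

Emit:
jog_arm:
  targets:
    - [-7,0,4.6,0,0,0,0]
    - [-14,0,9.2,0,0,0,0]
    - [-21,0,13.8,0,0,0,0]
    - [-28,0,18.4,0,0,0,0]
    - [-34,0,22,0,0,0,0]

```text
clock: 5.2
tool_pos: [604.6, -72.8, 25.4]
eef_rot: [[-0.846, 0.014, 0.533], [0.011, 1.0, -0.008], [-0.533, -0.001, -0.846]]
ft_force: [-4.2, -0.2, 2.2]
opening: 0.2
grasp_force: 2.3
```

Emit:
jog_arm:
  targets:
    - [-3,0,2,0,0,0,0]
    - [-6,0,4,0,0,0,0]
    - [-8,0,5.2,0,0,0,0]
    - [-8,0,5.2,0,0,0,0]

```text
clock: 5.53
tool_pos: [613.9, -72.8, 24.3]
eef_rot: [[-0.846, 0.014, 0.532], [0.011, 1.0, -0.008], [-0.532, -0.001, -0.847]]
ft_force: [-2.1, -0.0, 1.1]
opening: -0.0
grasp_force: 0.9
```

Emit:
jog_arm:
  targets:
    - [-2,0,1.3,0,0,0,0]
    - [-4,0,2.6,0,0,0,0]
    - [-6,0,3.9,0,0,0,0]
    - [-6,0,3.9,0,0,0,0]

```text
clock: 5.87
tool_pos: [621.1, -72.8, 24.0]
eef_rot: [[-0.847, 0.014, 0.532], [0.011, 1.0, -0.008], [-0.532, -0.001, -0.847]]
ft_force: [-2.0, 0.9, 0.3]
opening: 0.1
grasp_force: 1.0
```

Emit:
jog_arm:
  targets:
    - [-1,0,0.6,0,0,0,0]
    - [-2,0,1.2,0,0,0,0]
    - [-2,0,1.2,0,0,0,0]

```text
clock: 6.12
tool_pos: [623.1, -72.9, 24.1]
eef_rot: [[-0.847, 0.014, 0.532], [0.011, 1.0, -0.008], [-0.532, -0.001, -0.847]]
ft_force: [-2.2, -0.7, -0.4]
opening: -0.2
grasp_force: 1.2
```

Emit:
jog_arm:
  targets:
    - [-1,0,0.6,0,0,0,0]
    - [-2,0,1.2,0,0,0,0]
    - [-2,0,1.2,0,0,0,0]

```text
clock: 6.37
tool_pos: [625.6, -73.0, 24.2]
eef_rot: [[-0.847, 0.014, 0.532], [0.011, 1.0, -0.008], [-0.532, -0.001, -0.847]]
ft_force: [-2.9, 0.2, -0.7]
opening: 0.1
grasp_force: 0.9
```

Emit:
jog_arm:
  targets:
    - [-1,0,0.6,0,0,0,0]
    - [-2,0,1.2,0,0,0,0]
    - [-2,0,1.2,0,0,0,0]

```text
clock: 6.62
tool_pos: [628.0, -73.0, 24.3]
eef_rot: [[-0.847, 0.014, 0.532], [0.011, 1.0, -0.008], [-0.532, -0.001, -0.847]]
ft_force: [-1.6, 0.4, -0.9]
opening: -0.1
grasp_force: 0.8
```

Emit:
jog_arm:
  targets:
    - [-1,0,0.6,0,0,0,0]
    - [-2,0,1.2,0,0,0,0]
    - [-2,0,1.2,0,0,0,0]

```text
clock: 6.87
tool_pos: [630.2, -73.0, 24.4]
eef_rot: [[-0.847, 0.014, 0.532], [0.011, 1.0, -0.008], [-0.532, -0.001, -0.847]]
ft_force: [-1.5, -0.4, -1.6]
opening: 0.0
grasp_force: 0.8
```

Emit:
jog_arm:
  targets:
    - [-1,0,0.6,0,0,0,0]
    - [-2,0,1.2,0,0,0,0]
    - [-2,0,1.2,0,0,0,0]

```text
clock: 7.12
tool_pos: [631.7, -73.1, 24.2]
eef_rot: [[-0.847, 0.014, 0.531], [0.011, 1.0, -0.008], [-0.531, -0.001, -0.847]]
ft_force: [-4.8, -0.8, 1.8]
opening: 0.3
grasp_force: 2.3
```

Emit:
jog_arm:
  targets:
    - [-1,0,0.6,0,0,0,0]
    - [-1,0,0.6,0,0,0,0]

```text
clock: 7.28
tool_pos: [631.8, -73.1, 24.2]
eef_rot: [[-0.848, 0.014, 0.53], [0.011, 1.0, -0.008], [-0.53, -0.001, -0.848]]
ft_force: [-9.1, 0.3, 4.0]
opening: 0.1
grasp_force: 4.2
```

Emit:
jog_arm:
  targets:
    - [-1,0,0.6,0,0,0,0]
    - [-1,0,0.6,0,0,0,0]

```text
clock: 7.45
tool_pos: [631.9, -73.1, 24.0]
eef_rot: [[-0.849, 0.014, 0.528], [0.011, 1.0, -0.008], [-0.528, -0.001, -0.849]]
ft_force: [-12.5, -0.2, 7.3]
opening: 0.2
grasp_force: 6.0
```

Emit:
jog_arm:
  targets:
    - [-1,0,0.6,0,0,0,0]
    - [-1,0,0.6,0,0,0,0]

```text
clock: 7.62
tool_pos: [632.0, -73.1, 23.8]
eef_rot: [[-0.85, 0.014, 0.527], [0.011, 1.0, -0.008], [-0.527, -0.001, -0.85]]
ft_force: [-15.4, 0.4, 8.5]
opening: -0.1
grasp_force: 7.7
```

Emit:
jog_arm:
  targets:
    - [25,0,-16,0,0,0,0]
    - [51,0,-32,0,0,0,0]
    - [51,0,-32,0,0,0,0.5]
    - [30,0,-90,0,0,0,1]
    - [24,0,-133,0,0,0,1]

```text
clock: 8.03
tool_pos: [552.4, -71.4, 100.9]
eef_rot: [[-0.85, 0.014, 0.527], [0.012, 1.0, -0.007], [-0.527, 0.0, -0.85]]
ft_force: [0.4, 0.5, 2.2]
opening: 36.0
grasp_force: 0.0
```

Emit:
jog_arm:
  targets:
    - [0,-30,-40,0,0,0,1]
    - [0,-60,-80,0,0,0,1]
    - [0,-60,-80,0,0,0,1]
    - [0,-60,-80,0,0,0,1]

```text
clock: 8.37
tool_pos: [508.5, -134.3, 175.4]
eef_rot: [[-0.844, 0.018, 0.536], [0.013, 1.0, -0.013], [-0.536, -0.004, -0.844]]
ft_force: [0.3, 0.0, -0.3]
opening: 83.0
grasp_force: 0.0
```

```bash
python3 - <<'E'
from h import *
from rig import manip
import cv2
rel([516,-224,50],30)
for n in ['wrist','top']:
    d=manip.get_image(n);cv2.imwrite(f'pics/{n}2.png',d['color'][:,:,::-1])
    np.savez(f'{n}2.npz',K=d['camera_matrix'],O=d['origin'],R=d['orientation']);print(d['origin'])
a=cv2.imread('pics/wrist2.png');b=cv2.imread('pics/top2.png')[185:295,185:355]
cv2.imwrite('pics/c2.png',cv2.resize(b,None,fx=4.7,fy=4.7,interpolation=cv2.INTER_CUBIC))
E
```

```text
t 8.37 P [ 508.5 -134.3  175.4] F [ 0.3  0.  -0.3] op 83.0 q [ 23.   24.5 -14.7 142.8 177.7  18.7 -77.3]
row [ 59.7 -89.  111. ] [-0.013  0.042 -0.014]
[ 372.85061391 -131.72798211  243.7097546 ]
[-134.46516449 -168.52349176 1386.92729425]
```

View pics/wrist2.png

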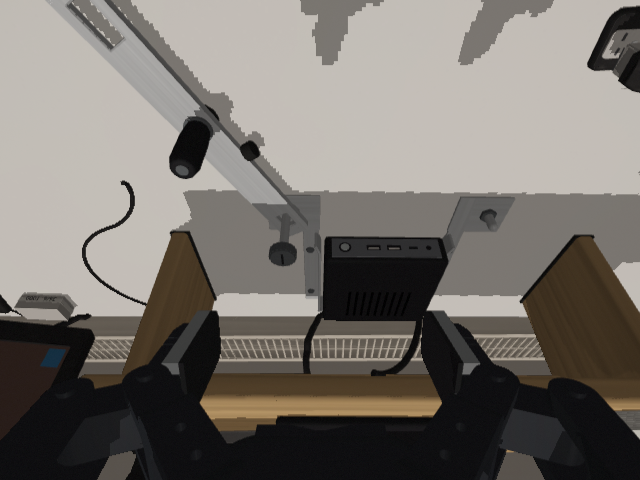

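This view from below shows the PC home, the stud at about (489,219), the bolt head at (283,253), the grip top at (181,170) and the slot centre at about (96,22). I'll zoom in on these four.

```bash
python3 - <<'E'
import cv2,numpy as np
a=cv2.imread('pics/wrist2.png')
def c(x,y): return cv2.resize(a[y:y+60,x:x+80],(400,300),interpolation=cv2.INTER_CUBIC)
cv2.imwrite('pics/z2.png',np.vstack([np.hstack([c(450,190),c(250,210)]),np.hstack([c(150,110),c(60,0)])]))
E
```

```text
(no output)
```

View pics/z2.png

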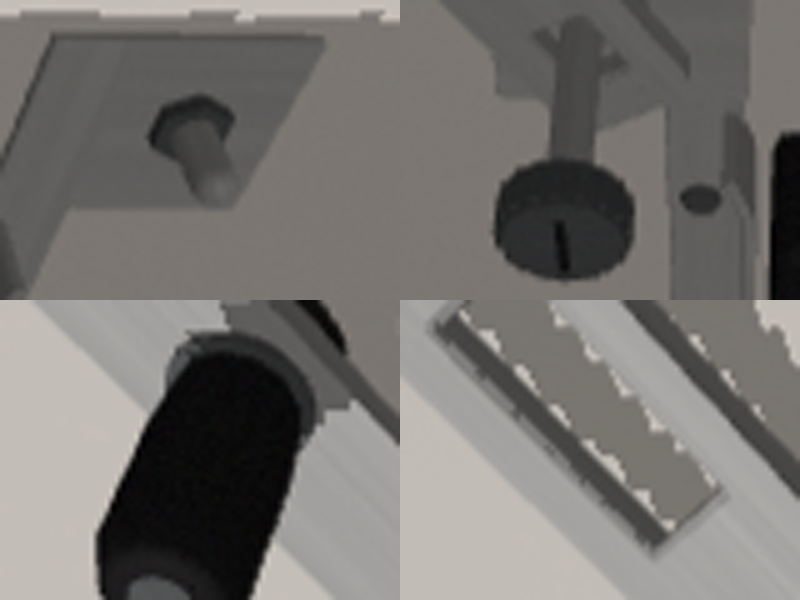

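Stud tip at (493,227.5), bolt top at (282.5,258), grip top at (181.5,170), slot partly out of view.

```bash
python3 - <<'E'
from h import *
d=np.load('wrist2.npz');a=(d['K'],d['O'],d['R'])
W={n:up(u,v,z,*a) for n,u,v,z in [('bolt',282.2,258,59),('boltshaft',284.6,214.5,14),('stud',493,227.5,21.5),('nut',488.6,213.2,6.5),('grip',181.4,170,60.5),('gripbase',200.5,122.5,15.5),('pcFL',447.5,238,37),('pcFR',325,237,37)]}
for n in W: print(n,W[n].round(1))
b,s,g=W['bolt'],W['stud'],W['grip']
print(np.linalg.norm((b-s)[:2]),np.linalg.norm((b-g)[:2]),np.degrees(np.arctan2(*(g-b)[[1,0]])),np.degrees(np.arctan2(*(s-b)[[1,0]])))
E
```

```text
bolt [ 609.4 -169.2   59. ]
boltshaft [ 603.2 -169.7   14. ]
stud [614.9  18.8  21.5]
nut [611.6  18.1   6.5]
grip [ 515.7 -224.    60.5]
gripbase [ 509.6 -220.    15.5]
pcFL [611.  -26.5  37. ]
pcFR [ 608.3 -133.3   37. ]
188.10039678792916 108.49984545132412 -149.6944878540381 88.33065240015912
```

```bash
python3 - <<'E'
from h import *
T=rel([520,-224,110],30)
rel([520,-224,38],30,0,np.array([520,-224,110]),T)
E
```

```text
t 8.47 P [ 510.  -131.9  173.1] F [-0.2 -0.5 -0.8] op 85.5 q [ 22.7  24.8 -14.7 142.8 177.6  18.8 -77.3]
row [ 24.2 -91.9  59.6] [-0.009  0.041 -0.012]
row [36.   0.  62.4] [0. 0. 0.]
```

Emit:
jog_arm:
  targets:
    - [24,-92,60,-0.009,0.041,-0.012,1]
    - [24,-92,60,-0.009,0.041,-0.012,1]
    - [24,-92,60,-0.009,0.041,-0.012,1]
    - [24,-92,60,-0.009,0.041,-0.012,1]
    - [24,-92,60,-0.009,0.041,-0.012,1]

```text
clock: 8.88
tool_pos: [519.5, -223.3, 106.0]
eef_rot: [[-0.869, -0.0, 0.495], [0.001, 1.0, 0.003], [-0.495, 0.003, -0.869]]
ft_force: [1.2, 0.7, 0.7]
opening: 85.5
grasp_force: 0.0
```

```bash
python3 - <<'E'
from h import *
T=rel([520,-224,38],30)
E
```

```text
t 8.88 P [ 519.5 -223.3  106. ] F [1.2 0.7 0.7] op 85.5 q [ 35.7  34.7 -16.4 137.3 188.4  18.3 -74.3]
row [33.2 -0.9 59.3] [ 0.003 -0.006 -0.001]
```

Descend; then close.

Emit:
jog_arm:
  targets:
    - [11,0,20,0,0,0,1]
    - [22,0,40,0,0,0,1]
    - [33,-1,59,0,-0.006,0,1]
    - [33,-1,59,0,-0.006,0,1]

```text
clock: 9.22
tool_pos: [519.6, -221.5, 37.5]
eef_rot: [[-0.867, -0.004, 0.499], [-0.002, 1.0, 0.005], [-0.499, 0.003, -0.867]]
ft_force: [-1.4, 0.5, -0.7]
opening: 85.3
grasp_force: 0.0
```

Emit:
jog_arm:
  targets:
    - [0,0,0,0,0,0,0.1]
    - [0,0,0,0,0,0,0.1]
    - [0,0,0,0,0,0,0.1]
    - [0,0,0,0,0,0,0.1]
    - [0,0,0,0,0,0,0.1]

```text
clock: 9.63
tool_pos: [520.3, -224.5, 42.2]
eef_rot: [[-0.864, -0.001, 0.503], [-0.001, 1.0, 0.0], [-0.503, -0.0, -0.864]]
ft_force: [0.3, 0.5, 0.4]
opening: 25.5
grasp_force: 0.0
```

Emit:
jog_arm:
  targets:
    - [0,0,0,0,0,0,0.1]
    - [0,0,0,0,0,0,0.1]
    - [0,0,0,0,0,0,0.1]

```text
clock: 9.88
tool_pos: [520.2, -224.5, 42.1]
eef_rot: [[-0.864, -0.001, 0.504], [-0.001, 1.0, 0.0], [-0.504, -0.0, -0.864]]
ft_force: [-1.8, 0.5, 8.1]
opening: 18.5
grasp_force: 58.3
```

```bash
python3 - <<'E'
from h import *
from rig import manip
import cv2
rel([520,-224,60],30)
d=manip.get_image('wrist');cv2.imwrite('pics/wrist3.png',d['color'][:,:,::-1])
E
```

```text
t 9.88 P [ 520.2 -224.5   42.1] F [-1.8  0.5  8.1] op 18.5 q [ 33.4  43.2 -13.3 138.9 187.6  29.  -71.6]
row [ -8.9   0.5 -15.6] [0.    0.004 0.001]
```

View pics/wrist3.png

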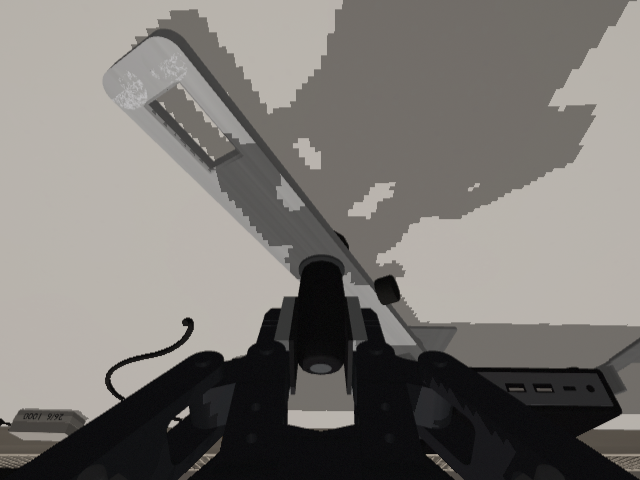

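The post is held between the pads at about (320,310), with 18.5 mm opening and 58 N. The slot is visible at (195,125). Next I'll plan the lift and arc.

```bash
cat > arc.py <<'E'
from h import *
from rig import manip
s=manip.sense();q=np.radians(s['q']);P=np.array(s['tool_pos']);R0=np.array(s['eef_rot'])
B=np.array([611.5,-169.8]);off=np.array([4.2,0]);Z=68
g=P[:2]-off-B;a0=np.degrees(np.arctan2(g[1],g[0]))%360;print('ang',a0,'R',np.hypot(*g))
last=P
angs=[a0]+list(np.arange(200,88,-10))+[88.7]
for k,a in enumerate(angs):
    p=np.r_[B+off+110*np.array([np.cos(np.radians(a)),np.sin(np.radians(a))]),Z]
    if k%5==1 or k==0: base=last
    print(round(a),p.round(0),'row',(R0.T@(p-base)).round(1),end=' ');q,e,an=ik(p,R0,q);print(np.degrees(q).round(0),round(e,1));last=p
E
python3 arc.py
```

```text
ang 209.79981044663032 R 110.06599247943575
210 [ 520. -224.   68.] row [-13.1   0.  -22.4] [ 34.  40. -14. 139. 188.  25. -73.] 0.0
200 [ 512. -207.   68.] row [ 6.8 17.1 -4. ] [ 32.  40. -14. 141. 186.  28. -73.] 0.0
190 [ 507. -189.   68.] row [11.1 35.6 -6.5] [ 30.  40. -13. 143. 184.  30. -73.] 0.0
180 [ 506. -170.   68.] row [12.5 54.7 -7.3] [ 27.  40. -13. 144. 182.  32. -73.] 0.0
170 [ 507. -151.   68.] row [11.  73.8 -6.5] [ 24.  40. -13. 145. 179.  33. -73.] 0.0
160 [ 512. -132.   68.] row [ 6.7 92.3 -4. ] [ 21.  40. -13. 145. 177.  34. -74.] 0.0
150 [ 520. -115.   68.] row [-7.  17.4  4.1] [ 18.  40. -13. 145. 174.  34. -74.] 0.0
140 [531. -99.  68.] row [-16.5  33.1   9.6] [ 15.  40. -13. 144. 172.  33. -75.] 0.0
130 [545. -86.  68.] row [-28.3  46.6  16.5] [ 13.  40. -13. 143. 170.  32. -75.] 0.0
120 [561. -75.  68.] row [-41.9  57.6  24.4] [ 11.  40. -12. 141. 169.  31. -75.] 0.0
110 [578. -66.  68.] row [-56.9  65.7  33.1] [  9.  40. -12. 139. 167.  29. -75.] 0.0
100 [597. -61.  68.] row [-16.    4.9   9.3] [  8.  40. -11. 137. 167.  27. -75.] 0.0
90 [616. -60.  68.] row [-32.5   6.6  19. ] [  8.  40. -10. 134. 166.  25. -74.] 0.0
89 [618. -60.  68.] row [-34.7   6.6  20.2] [  8.  40. -10. 134. 166.  25. -74.] 0.0
```

Feasible with the lean kept constant. Lift first.

Emit:
jog_arm:
  targets:
    - [-4,0,-7,0,0,0,0.1]
    - [-8,0,-14,0,0,0,0.1]
    - [-13,0,-22.4,0,0,0,0.1]
    - [-13,0,-22.4,0,0,0,0.1]

```text
clock: 10.27
tool_pos: [519.9, -224.7, 68.8]
eef_rot: [[-0.864, -0.001, 0.503], [-0.001, 1.0, -0.0], [-0.503, -0.001, -0.864]]
ft_force: [-1.0, 0.7, -2.5]
opening: 18.7
grasp_force: 58.7
```

Emit:
jog_arm:
  targets:
    - [6.8,17,-4,0,0,0,0.1]
    - [11.1,35.6,-6.5,0,0,0,0.1]
    - [12.5,54.7,-7.3,0,0,0,0.1]
    - [11,73.8,-6.5,0,0,0,0.1]
    - [6.7,92.3,-4,0,0,0,0.1]

```text
clock: 10.68
tool_pos: [510.8, -131.5, 66.9]
eef_rot: [[-0.866, -0.0, 0.501], [-0.0, 1.0, 0.001], [-0.501, 0.001, -0.866]]
ft_force: [0.2, -0.2, -2.4]
opening: 18.4
grasp_force: 59.0
```

Emit:
jog_arm:
  targets:
    - [-7,17.4,4.1,0,0,0,0.1]
    - [-16.5,33.1,9.6,0,0,0,0.1]
    - [-28.3,46.6,16.5,0,0,0,0.1]
    - [-41.9,57.6,24.4,0,0,0,0.1]
    - [-41.9,57.6,24.4,0,0,0,0.1]

```text
clock: 11.1
tool_pos: [563.9, -71.3, 67.7]
eef_rot: [[-0.863, -0.005, 0.505], [-0.004, 1.0, 0.004], [-0.505, 0.002, -0.863]]
ft_force: [1.0, 0.2, -2.1]
opening: 18.4
grasp_force: 59.0
```

```bash
python3 - <<'E'
from h import *
from rig import manip
import cv2
rel([578,-66,68],30)
d=manip.get_image('wrist');cv2.imwrite('pics/wrist4.png',d['color'][:,:,::-1])
E
```

```text
t 11.1 P [563.9 -71.3  67.7] F [ 1.   0.2 -2.1] op 18.4 q [ 10.8  39.6 -12.2 140.5 168.5  30.6 -74.8]
row [-12.4   5.2   6.8] [0.004 0.006 0.004]
```

View pics/wrist4.png

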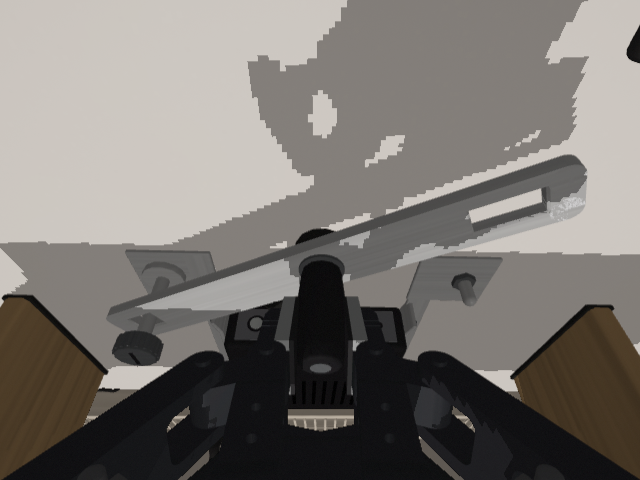

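The bar is lifted about 26 mm and roughly 28° short of closed, with the slot at (510,207) and the stud at (467,290). Continuing the arc.

Emit:
jog_arm:
  targets:
    - [-12,5,7,0,0,0,0.1]
    - [-21,8,12,0,0,0,0.1]
    - [-29,10,17,0,0,0,0.1]
    - [-38,11,22,0,0,0,0.1]
    - [-38,11,22,0,0,0,0.1]

```text
clock: 11.57
tool_pos: [606.6, -63.4, 67.4]
eef_rot: [[-0.864, -0.001, 0.504], [-0.001, 1.0, 0.001], [-0.504, 0.0, -0.864]]
ft_force: [1.5, 0.1, -2.1]
opening: 18.2
grasp_force: 59.0
```

```bash
python3 - <<'E'
from h import *
from rig import manip
import cv2
rel([618,-60,68],30)
d=manip.get_image('wrist');cv2.imwrite('pics/wrist5.png',d['color'][:,:,::-1])
np.savez('wrist5.npz',K=d['camera_matrix'],O=d['origin'],R=d['orientation'])
E
```

```text
t 11.57 P [606.6 -63.4  67.4] F [ 1.5  0.1 -2.1] op 18.2 q [  8.4  39.8 -10.7 135.2 166.5  25.7 -74.2]
row [-10.1   3.4   5.2] [0.001 0.005 0.001]
```

View pics/wrist5.png

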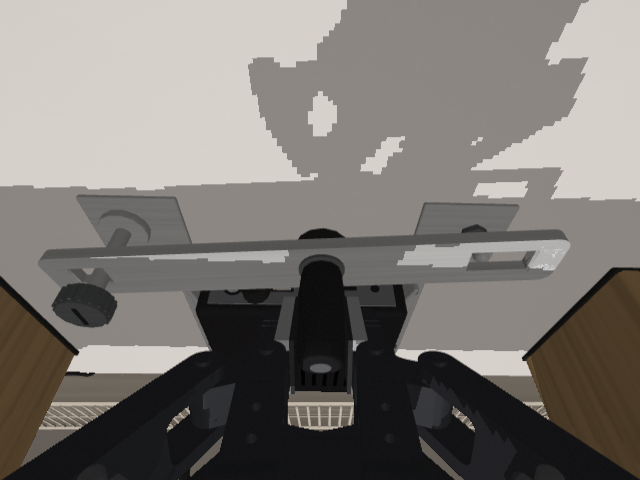

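The bar is now nearly closed: the slot spans (468–537, 245–270), the nut sits at (475,231), the bolt head top at (84,312), and the collar at (124,228).

```bash
python3 - <<'E'
from h import *
import cv2
d=np.load('wrist5.npz');a=(d['K'],d['O'],d['R'])
for n,u,v,z in [('head',84,312,59),('collar',124,229,8),('nut',475,230,6.5),('slot',502,259,39.3),('griptop',320,369,60.5+25.3),('gripbase',321,269,15.5+25.3),('plateLf',441,203,0),('plateRf',518,206,0),('bplLf',78,195,0),('bplRf',176,198,0),('pcTL',405,313,37),('pcTR',198,307,37),('barL',60,250,39),('barR',560,232,39)]:
    print(n,up(u,v,z,*a).round(1))
g=cv2.cvtColor(cv2.imread('pics/wrist5.png'),cv2.COLOR_BGR2GRAY).astype(int)
for u in (150,180,230,260,390,430,450): print(u,g[225:300:1,u].tolist())
for v in (252,256,260,264,268): print(v,g[v,455:550].tolist())
E
```

```text
head [ 606.9 -164.9   59. ]
collar [ 608. -167.    8.]
nut [610.   18.4   6.5]
slot [594.8  16.   39.3]
griptop [602.6 -63.9  85.8]
gripbase [600.1 -63.5  40.8]
plateLf [596.8  -1.5   0. ]
plateRf [598.8  39.1   0. ]
bplLf [ 591.7 -186.6    0. ]
bplRf [ 593.6 -137.5    0. ]
pcTL [643.4 -17.8  37. ]
pcTR [ 637.6 -129.    37. ]
barL [ 589.5 -175.6   39. ]
barR [578.1  33.3  39. ]
150 [105, 107, 108, 94, 79, 83, 86, 86, 85, 91, 93, 99, 100, 106, 108, 107, 106, 107, 109, 109, 94, 85, 83, 82, 82, 81, 81, 82, 82, 83, 165, 176, 174, 175, 175, 132, 109, 108, 110, 109, 109, 108, 107, 108, 108, 108, 108, 108, 109, 110, 109, 109, 110, 111, 109, 108, 108, 108, 107, 108, 109, 109, 109, 110, 109, 110, 110, 131, 136, 135, 136, 136, 136, 136, 136]
180 [105, 107, 109, 108, 108, 110, 111, 111, 110, 110, 110, 111, 110, 109, 108, 108, 106, 106, 109, 91, 84, 83, 83, 83, 81, 82, 82, 83, 83, 165, 176, 175, 175, 176, 133, 110, 109, 110, 110, 109, 108, 108, 108, 108, 108, 108, 108, 109, 111, 109, 110, 111, 111, 109, 108, 108, 109, 108, 108, 109, 109, 110, 110, 110, 111, 112, 131, 135, 136, 136, 136, 136, 136
[... 3368 characters left out ...]
, 85, 85, 85, 85, 85, 85, 85, 85, 86, 85, 85, 84, 84, 85, 84, 84, 84, 85, 84, 85, 84, 85, 84, 84, 84, 84, 84, 83, 84, 84, 84, 84, 84, 82, 83, 84, 83, 82, 66, 67, 68, 96, 139, 163, 170, 172, 173, 178, 178, 178, 178, 178, 179, 186, 178, 194, 194, 180, 187, 203, 210, 207, 175, 175]
268 [110, 110, 109, 110, 110, 110, 110, 110, 110, 110, 110, 105, 84, 82, 82, 82, 82, 82, 82, 83, 82, 82, 82, 82, 82, 82, 82, 83, 83, 83, 82, 82, 83, 82, 83, 83, 83, 84, 82, 83, 83, 83, 84, 83, 83, 83, 83, 83, 82, 84, 83, 83, 83, 83, 83, 83, 83, 84, 83, 82, 83, 83, 82, 83, 83, 83, 88, 89, 88, 88, 82, 103, 104, 103, 105, 134, 135, 134, 143, 149, 144, 135, 134, 140, 149, 148, 148, 117, 194, 187, 196, 206, 199, 177, 200]
```

```bash
python3 - <<'E'
from h import *
d=np.load('wrist5.npz');a=(d['K'],d['O'],d['R'])
for nm,pts in [('near',[(150,254.8),(180,253.8),(230,251.8),(260,250.8),(390,245.8),(430,243.8),(450,243)]),('far',[(150,291.7),(180,290.7),(430,282.7),(450,281.8)])]:
  for z in (37.3,39.3,41.3):
    p=np.array([up(u,v,z,*a)[:2] for u,v in pts]);k=np.polyfit(p[:,1],p[:,0],1);print(nm,z,'slope deg',np.degrees(np.arctan(k[0])).round(2),'x@bolt,grip,stud',np.polyval(k,[-168,-63.4,19]).round(1))
for n,pts in [('slotrim far',[(470,272,39.3),(530,270,39.3)]),('slot ends',[(470,256,39.3),(468,262,39.3),(533.5,256,39.3),(530,262,39.3)])]:
  for u,v,z in pts: print(n,up(u,v,z,*a).round(1))
E
```

```text
near 37.3 slope deg -3.48 x@bolt,grip,stud [596.4 590.1 585.1]
near 39.3 slope deg -3.48 x@bolt,grip,stud [594.2 587.8 582.8]
near 41.3 slope deg -3.48 x@bolt,grip,stud [591.9 585.6 580.6]
far 37.3 slope deg -3.29 x@bolt,grip,stud [624.1 618.1 613.4]
far 39.3 slope deg -3.29 x@bolt,grip,stud [621.3 615.3 610.6]
far 41.3 slope deg -3.29 x@bolt,grip,stud [618.5 612.5 607.8]
slotrim far [604.1   4.8  39.3]
slotrim far [602.6  31.7  39.3]
slot ends [592.8   1.3  39.3]
slot ends [596.9   1.7  39.3]
slot ends [592.8  28.9  39.3]
slot ends [596.9  29.2  39.3]
```

Emit:
jog_arm:
  targets:
    - [-3.5,0,2,0,0,0,0.1]
    - [-6.9,0.2,4,0,0,0,0.1]
    - [-3.9,0.2,9.2,0,0,0,0.1]
    - [-3.9,0.2,9.2,0,0,0,0.1]
    - [-3.9,0.2,9.2,0,0,0,0.1]

```text
clock: 12.03
tool_pos: [611.6, -63.2, 60.3]
eef_rot: [[-0.866, -0.001, 0.501], [-0.001, 1.0, 0.001], [-0.501, 0.001, -0.866]]
ft_force: [0.1, -0.6, -2.3]
opening: 18.4
grasp_force: 59.0
```

```bash
python3 - <<'E'
from h import *
from rig import manip
import cv2
rel([618,-60,42],30)
d=manip.get_image('wrist');cv2.imwrite('pics/wrist6.png',d['color'][:,:,::-1])
np.savez('wrist6.npz',K=d['camera_matrix'],O=d['origin'],R=d['orientation'])
a=d['color'][:,:,::-1]
c=lambda x,y,w,h:cv2.resize(a[y:y+h,x:x+w],(800,300),interpolation=cv2.INTER_CUBIC)
cv2.imwrite('pics/z6.png',np.vstack([c(420,210,160,60),c(0,180,320,120)]))
E
```

```text
t 12.03 P [611.6 -63.2  60.3] F [ 0.1 -0.6 -2.3] op 18.4 q [  8.3  40.7 -10.6 134.6 166.5  25.7 -74.1]
row [ 3.6  3.2 19. ] [0.001 0.001 0.001]
```

View pics/z6.png

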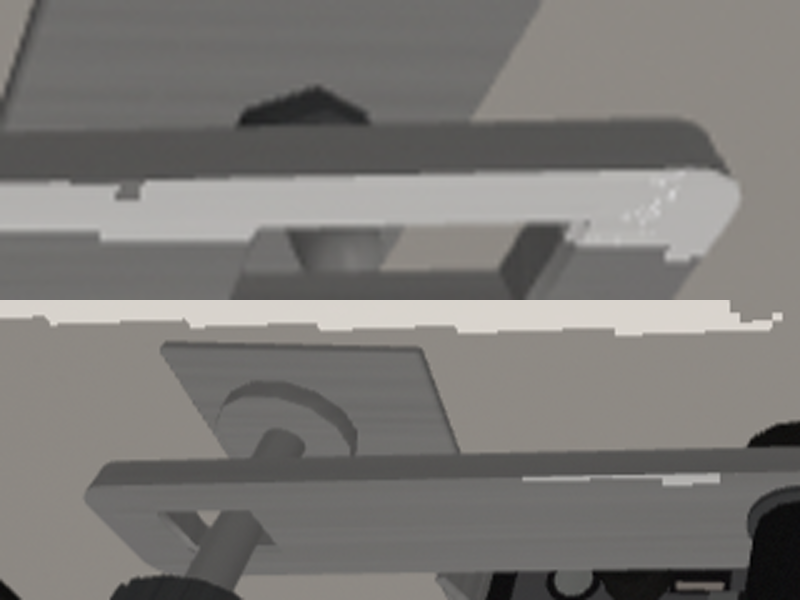

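The stud shows through the slot opening at u≈478–497, between the slot ends at 471 and 532. The stud is slightly nearer the bolt end and still toward the far side of the slot.

```bash
python3 - <<'E'
from h import *
d=np.load('wrist6.npz');K,O,R=a=(d['K'],d['O'],d['R'])
z=32.2
for n,u,v,zz in [('slot near rim',490,255.6,z),('near edgeA',430,246.3,z),('near edge B',540,244.6,z),('near edge C',40,257.5,z),('near edge D',250,250.5,z),('far edge',200,288.5,z),('far edge',100,290.5,z),('hole?',86,267,z),('slotL',469.5,260,z),('slotR',528,260,z),('collar c',115,222.5,8),('nut apex',483.6,227.2,6.5),('plates',68,198,0),('p2',168,199.5,0)]:
    print(n,up(u,v,zz,*a).round(1))
for x in (609,611,613):
  for y,zz in ((18.5,22.5),(18.5,6.5)):
    c=R.T@(np.array([x,y,zz])-O);print(x,y,zz,(K@c/c[2])[:2].round(1))
E
```

```text
slot near rim [597.4  10.1  32.2]
near edgeA [591.4 -17.3  32.2]
near edge B [590.3  28.6  32.2]
near edge C [ 598.9 -186.5   32.2]
near edge D [594.2 -93.8  32.2]
far edge [ 622.1 -122.1   32.2]
far edge [ 623.8 -171.5   32.2]
hole? [ 605.5 -169.5   32.2]
slotL [600.4   2.1  32.2]
slotR [600.3  27.9  32.2]
collar c [ 601.  -163.8    8. ]
nut apex [605.5  17.9   6.5]
plates [ 592.3 -186.     0. ]
p2 [ 593.2 -137.8    0. ]
609 18.5 22.5 [492.6 256.1]
609 18.5 6.5 [482.5 232.1]
611 18.5 22.5 [491.2 258.8]
611 18.5 6.5 [481.2 234.8]
613 18.5 22.5 [489.7 261.4]
613 18.5 6.5 [479.9 237.5]
```

Emit:
jog_arm:
  targets:
    - [-3,0,1.7,0,0,0,0.1]
    - [-5.2,0,3,0,0,0,0.1]
    - [-5.2,0,3,0,0,0,0.1]
    - [-5.2,0,3,0,0,0,0.1]

```text
clock: 12.42
tool_pos: [618.5, -63.1, 61.1]
eef_rot: [[-0.865, -0.001, 0.502], [-0.001, 1.0, 0.001], [-0.502, 0.0, -0.865]]
ft_force: [-0.3, -0.2, -3.1]
opening: 18.8
grasp_force: 59.0
```

```bash
cat > m.py <<'E'
from h import *
from rig import manip
import cv2,sys
n=sys.argv[1]
rel([618,-60,42],30)
d=manip.get_image('wrist');cv2.imwrite(f'pics/wrist{n}.png',d['color'][:,:,::-1])
np.savez(f'wrist{n}.npz',K=d['camera_matrix'],O=d['origin'],R=d['orientation'])
g=cv2.cvtColor(d['color'],cv2.COLOR_RGB2GRAY).astype(int)
for u in (440,460,476,482,488,494,500,506,512,520): print(u,g[222:292,u].tolist())
for v in (258,262,266,270): print(v,g[v,455:545].tolist())
E
python3 m.py 7
```

```text
t 12.42 P [618.5 -63.1  61.1] F [-0.3 -0.2 -3.1] op 18.8 q [  8.1  40.7 -10.4 133.8 166.4  24.9 -74. ]
row [10.   3.1 16.3] [0.001 0.003 0.001]
440 [115, 115, 115, 115, 115, 114, 114, 114, 114, 114, 115, 115, 114, 116, 116, 117, 116, 115, 114, 114, 99, 89, 86, 87, 86, 85, 86, 86, 87, 87, 104, 111, 112, 111, 112, 112, 112, 113, 114, 114, 114, 113, 114, 114, 112, 112, 112, 113, 112, 111, 112, 113, 114, 115, 114, 114, 117, 115, 112, 112, 113, 111, 115, 115, 114, 114, 112, 112, 135, 141]
460 [111, 109, 109, 111, 111, 111, 110, 112, 115, 115, 114, 114, 114, 113, 112, 111, 111, 112, 112, 110, 107, 92, 87, 86, 87, 87, 86, 86, 86, 88, 88, 108, 112, 113, 112, 112, 112, 113, 113, 114, 113, 113, 113, 114, 113, 112, 111, 113, 113, 113, 112, 113, 112, 114, 115, 113, 108, 102, 111, 114, 114, 112, 113, 115, 116, 114, 113, 112, 124, 138]
476 [40, 40, 43, 54, 57, 58, 57, 57, 57, 63, 67, 67, 65, 59, 56, 56, 56, 55, 101, 111, 110, 97, 89, 87, 86, 87, 86, 87, 86, 88, 88, 99, 112, 112, 112, 112, 112, 113, 112, 113, 114, 136, 141, 141, 140, 141, 141, 141, 141, 141, 106, 90, 90, 88, 87, 86, 87, 87, 104, 11
[... 3439 characters left out ...]
1, 141, 141, 141, 141, 141, 141, 141, 141, 141, 141, 141, 141, 141, 141, 141, 142, 141, 142, 141, 141, 141, 141, 140, 141, 141, 139, 99, 73, 72, 72, 71, 70, 71, 71, 71, 71, 87, 96, 94, 90, 108, 111, 112, 112, 112, 112, 111, 111, 111, 110, 111, 110, 110, 110]
270 [113, 113, 113, 113, 113, 113, 113, 113, 114, 114, 128, 141, 141, 141, 141, 141, 141, 141, 141, 141, 141, 141, 142, 141, 141, 141, 141, 141, 141, 141, 141, 140, 141, 141, 141, 141, 141, 141, 141, 141, 141, 141, 141, 141, 141, 141, 141, 141, 141, 141, 140, 141, 141, 141, 141, 140, 141, 141, 140, 103, 71, 69, 70, 73, 72, 71, 71, 71, 72, 92, 99, 99, 96, 103, 112, 112, 112, 113, 112, 112, 112, 113, 112, 112, 112, 112, 112, 112, 112, 112]
```

```bash
python3 - <<'E'
from h import *
d=np.load('wrist7.npz');K,O,R=a=(d['K'],d['O'],d['R'])
for z in (31.5,33.):
  for n,u,v in [('slot near rim',488,263.3),('slot far rim',488,280.3),('near edge',440,252),('near edge',512,254),('far edge',440,289.8),('far edge',488,290.8)]: print(z,n,up(u,v,z,*a).round(1))
for n,u,v,z in [('nut/stud front junction',488,225.8,6.5)]: print(n,up(u,v,z,*a).round(1))
for x in (609,611,613,615):
  for zz in (22.5,6.5):
    c=R.T@(np.array([x,18.5,zz])-O);print(x,zz,(K@c/c[2])[:2].round(1))
import cv2
g=cv2.cvtColor(cv2.imread('pics/wrist7.png'),cv2.COLOR_BGR2GRAY).astype(int)
for v in (208,211,214,217,220,223,226,229,232,235,238,241,243): print(v,g[v,462:510].tolist())
E
```

```text
31.5 slot near rim [611.4  12.3  31.5]
31.5 slot far rim [624.2  16.7  31.5]
31.5 near edge [603.7 -11.3  31.5]
31.5 near edge [604.9  20.6  31.5]
31.5 far edge [632.1  -4.3  31.5]
31.5 far edge [632.9  19.7  31.5]
33.0 slot near rim [609.6  11.2  33. ]
33.0 slot far rim [622.2  15.5  33. ]
33.0 near edge [601.9 -12.1  33. ]
33.0 near edge [603.2  19.4  33. ]
33.0 far edge [629.9  -5.2  33. ]
33.0 far edge [630.7  18.5  33. ]
nut/stud front junction [612.3  20.4   6.5]
609 22.5 [497.2 245. ]
609 6.5 [486.5 221.1]
611 22.5 [495.6 247.9]
611 6.5 [485.1 224. ]
613 22.5 [494.1 250.7]
613 6.5 [483.8 226.8]
615 22.5 [492.6 253.5]
615 6.5 [482.4 229.6]
208 [110, 110, 110, 110, 109, 111, 110, 110, 110, 109, 110, 110, 110, 110, 110, 111, 110, 110, 110, 110, 110, 110, 110, 110, 109, 110, 110, 109, 109, 110, 110, 109, 110, 110, 109, 110, 110, 109, 110, 110, 111, 111, 110, 111, 111, 110, 110, 110]
211 [112, 112, 112, 112, 112, 112, 113, 112, 112, 112, 112, 112, 111, 112, 112, 111, 112, 112, 111, 112, 112, 112, 112, 112, 112, 113, 113, 112, 112, 112, 112, 112, 112, 111, 112, 112, 112, 112, 112, 1
[... 1782 characters left out ...]
 114, 114, 114, 114, 114, 114, 114, 114, 114]
238 [111, 112, 112, 111, 112, 112, 112, 111, 111, 109, 103, 78, 56, 55, 56, 58, 70, 71, 75, 76, 78, 80, 82, 84, 85, 86, 84, 84, 84, 84, 86, 87, 89, 88, 93, 113, 113, 113, 113, 113, 113, 112, 113, 113, 113, 113, 114, 123]
241 [110, 111, 111, 111, 111, 110, 111, 110, 110, 111, 111, 111, 111, 111, 111, 105, 101, 86, 71, 74, 75, 78, 79, 80, 84, 84, 85, 85, 84, 85, 85, 86, 87, 88, 89, 91, 101, 110, 110, 110, 111, 111, 111, 111, 112, 115, 139, 141]
243 [92, 91, 94, 93, 93, 94, 94, 93, 94, 97, 97, 97, 97, 97, 97, 97, 97, 91, 77, 77, 79, 80, 81, 82, 84, 85, 86, 86, 85, 84, 85, 85, 86, 88, 88, 89, 92, 111, 112, 112, 112, 111, 111, 111, 121, 139, 141, 141]
```

Emit:
jog_arm:
  targets:
    - [1,0,1.7,0,0,0,0.1]
    - [1.5,0,2.6,0,0,0,0.1]
    - [1.5,0,2.6,0,0,0,0.1]
    - [1.5,0,2.6,0,0,0,0.1]

```text
clock: 12.8
tool_pos: [618.0, -63.1, 57.8]
eef_rot: [[-0.865, -0.001, 0.502], [-0.001, 1.0, 0.001], [-0.502, 0.001, -0.865]]
ft_force: [-0.3, 0.7, -2.5]
opening: 18.3
grasp_force: 59.0
```

Emit:
jog_arm:
  targets:
    - [1,0,1.7,0,0,0,0.1]
    - [2,0,3.4,0,0,0,0.1]
    - [2.5,0,4.3,0,0,0,0.1]
    - [2.5,0,4.3,0,0,0,0.1]

```text
clock: 13.13
tool_pos: [618.0, -63.1, 52.6]
eef_rot: [[-0.865, -0.001, 0.501], [-0.001, 1.0, 0.001], [-0.501, 0.001, -0.865]]
ft_force: [-0.2, 0.0, -1.9]
opening: 18.5
grasp_force: 59.0
```

Emit:
jog_arm:
  targets:
    - [1,0,1.7,0,0,0,0.1]
    - [2,0,3.4,0,0,0,0.1]
    - [2,0,3.4,0,0,0,0.1]

```text
clock: 13.38
tool_pos: [618.0, -63.1, 48.6]
eef_rot: [[-0.865, -0.001, 0.501], [-0.001, 1.0, 0.001], [-0.501, 0.001, -0.865]]
ft_force: [0.0, -0.6, -2.5]
opening: 18.4
grasp_force: 59.0
```

Emit:
jog_arm:
  targets:
    - [1,0,1.7,0,0,0,0.1]
    - [2,0,3.4,0,0,0,0.1]
    - [2.5,0,4.3,0,0,0,0.1]
    - [2.5,0,4.3,0,0,0,0.1]

```text
clock: 13.72
tool_pos: [618.0, -63.1, 43.7]
eef_rot: [[-0.865, -0.001, 0.501], [-0.001, 1.0, 0.001], [-0.501, 0.001, -0.865]]
ft_force: [0.4, -0.3, -2.5]
opening: 18.0
grasp_force: 59.0
```

Emit:
jog_arm:
  targets:
    - [0.5,0,0.9,0,0,0,0.1]
    - [0.5,0,0.9,0,0,0,0.1]

```text
clock: 13.88
tool_pos: [618.3, -63.1, 43.0]
eef_rot: [[-0.865, -0.001, 0.502], [-0.001, 1.0, 0.001], [-0.502, 0.0, -0.865]]
ft_force: [-0.0, -0.2, -1.5]
opening: 18.2
grasp_force: 59.2
```

Nearly down; one more touch, then release.

Emit:
jog_arm:
  targets:
    - [0.6,0,1,0,0,0,0.1]
    - [0.6,0,1,0,0,0,0.1]

```text
clock: 14.05
tool_pos: [618.4, -63.0, 42.2]
eef_rot: [[-0.864, -0.002, 0.503], [-0.001, 1.0, 0.001], [-0.503, 0.0, -0.864]]
ft_force: [-0.5, 1.1, 1.6]
opening: 18.1
grasp_force: 59.5
```

Emit:
jog_arm:
  targets:
    - [0,0,0,0,0,0,0.35]
    - [0,0,0,0,0,0,0.5]
    - [0,0,0,0,0,0,0.5]
    - [0,0,0,0,0,0,0.5]
    - [0,0,0,0,0,0,0.5]

```text
clock: 14.47
tool_pos: [618.2, -63.2, 41.9]
eef_rot: [[-0.865, -0.001, 0.502], [-0.001, 1.0, 0.001], [-0.502, 0.0, -0.865]]
ft_force: [-0.1, 0.4, -0.4]
opening: 42.3
grasp_force: 0.0
```

```bash
python3 m.py 8
```

```text
t 14.47 P [618.2 -63.2  41.9] F [-0.1  0.4 -0.4] op 42.3 q [  8.3  43.1 -10.7 134.  166.8  27.5 -74.2]
row [ 0.1  3.2 -0.2] [0.001 0.002 0.001]
440 [78, 78, 83, 88, 94, 99, 102, 104, 107, 111, 114, 113, 112, 111, 112, 114, 114, 109, 92, 86, 86, 86, 86, 86, 86, 86, 88, 93, 110, 114, 112, 113, 113, 114, 115, 116, 116, 115, 115, 115, 116, 115, 113, 112, 114, 114, 114, 113, 114, 114, 115, 117, 114, 116, 118, 117, 114, 114, 113, 113, 116, 116, 115, 115, 113, 113, 114, 113, 113, 112]
460 [87, 98, 112, 114, 116, 117, 117, 117, 117, 117, 116, 116, 116, 115, 115, 116, 116, 111, 93, 86, 87, 86, 87, 86, 87, 86, 88, 88, 110, 115, 113, 113, 114, 113, 114, 114, 115, 116, 114, 115, 115, 116, 113, 112, 114, 115, 115, 114, 115, 114, 116, 115, 115, 116, 117, 116, 116, 115, 114, 112, 116, 117, 115, 115, 113, 113, 137, 142, 142, 143]
476 [86, 94, 108, 113, 113, 112, 112, 112, 111, 112, 113, 114, 113, 112, 111, 111, 112, 112, 94, 87, 87, 87, 87, 86, 87, 88, 88, 89, 110, 115, 114, 113, 114, 114, 114, 114, 115, 115, 115, 114, 115, 114, 114, 113, 113, 112, 113, 96, 90, 89, 89, 86, 86, 86, 87, 103, 113, 115,
[... 3318 characters left out ...]
, 113, 113, 113, 109, 105, 91, 68, 58, 57, 56, 57, 56, 66, 72, 75, 77, 78, 80, 82, 84, 85, 86, 86, 85, 85, 86, 86, 86, 88, 90, 89, 90, 105, 113, 114, 113, 114, 113, 105, 77, 71, 71, 74, 72, 73, 71, 70, 72, 91, 102, 101, 99, 104, 113, 114, 114, 113, 113, 113, 114, 114, 113, 113, 113, 113, 114, 114, 114]
270 [114, 114, 114, 114, 114, 115, 114, 114, 113, 102, 90, 90, 89, 90, 90, 89, 89, 89, 89, 89, 89, 90, 90, 90, 90, 89, 89, 90, 90, 90, 90, 90, 89, 90, 90, 87, 71, 72, 75, 77, 79, 81, 82, 84, 85, 87, 86, 86, 85, 85, 85, 87, 88, 90, 89, 90, 90, 90, 91, 80, 72, 70, 70, 70, 73, 73, 73, 87, 104, 103, 102, 104, 112, 114, 114, 114, 114, 115, 115, 115, 115, 115, 114, 115, 114, 114, 113, 114, 113, 114]
```

The stud passes through the slot (columns 490–510, above the far rim) and the bar has settled flat. Retreating.

Emit:
jog_arm:
  targets:
    - [0,0,-25,0,0,0,0.6]
    - [0,0,-50,0,0,0,0.6]
    - [0,0,-80,0,0,0,0.6]
    - [0,0,-110,0,0,0,0.6]
    - [0,0,-130,0,0,0,0.6]

```text
clock: 14.93
tool_pos: [551.4, -63.3, 155.9]
eef_rot: [[-0.865, -0.001, 0.502], [-0.001, 1.0, 0.001], [-0.502, 0.0, -0.865]]
ft_force: [-0.2, 0.8, 0.7]
opening: 51.0
grasp_force: 0.0
```

```bash
python3 - <<'E'
from h import *
from rig import manip
import cv2
rel([618,-60,42],30)
d=manip.get_image('wrist');cv2.imwrite('pics/wrist9.png',d['color'][:,:,::-1]);K,O,R=np.array(d['camera_matrix']),np.array(d['origin']),np.array(d['orientation'])
g=cv2.cvtColor(d['color'],cv2.COLOR_RGB2GRAY).astype(int)
pr=lambda p:(lambda c:(K@c/c[2])[:2])(R.T@(np.array(p)-O))
t=pr([615.5,19,20]);print('stud at',t,'PC top front L/R',pr([647,-14,37]),pr([644,-133,37]),'slot ends',pr([616,4,14]),pr([616,31,14]))
u,v=t.astype(int)
for r in range(v-28,v+22,3): print(r,g[r,u-32:u+32:2].tolist())
print('PC front col',[(uu,g[int(pr([645,-73,37])[1])-25:int(pr([645,-73,37])[1])+15,uu].tolist()) for uu in (int(pr([645,-100,37])[0]),)],pr([645,-100,37]))
E
```

```text
t 14.93 P [551.4 -63.3 155.9] F [-0.2  0.8  0.7] op 51.0 q [  8.5  27.2 -10.2 139.4 165.4  17.  -74.1]
row [ -0.4   3.2 131.9] [0.001 0.002 0.001]
stud at [424.27019142 216.88696379] PC top front L/R [380.36787348 258.62212593] [236.53691659 256.12990443] slot ends [404.18501047 212.23110485] [437.52745042 212.2627794 ]
188 [103, 103, 103, 103, 102, 103, 102, 103, 103, 102, 103, 103, 102, 103, 102, 103, 103, 103, 104, 104, 103, 104, 104, 104, 104, 104, 104, 105, 109, 131, 131, 131]
191 [102, 102, 102, 102, 103, 102, 102, 102, 102, 102, 102, 102, 102, 102, 102, 102, 103, 103, 103, 104, 103, 103, 103, 102, 103, 103, 104, 104, 132, 132, 131, 131]
194 [79, 79, 78, 79, 78, 78, 78, 78, 78, 79, 78, 79, 78, 80, 79, 80, 80, 80, 79, 79, 79, 79, 80, 81, 79, 80, 80, 79, 83, 92, 132, 131]
197 [91, 90, 90, 90, 92, 90, 91, 91, 91, 86, 86, 86, 86, 87, 86, 86, 86, 86, 86, 86, 86, 86, 86, 86, 81, 81, 81, 80, 80, 80, 81, 132]
200 [104, 104, 104, 105, 105, 104, 104, 105, 104, 105, 105, 104, 104, 105, 105, 105, 105, 105, 105, 105, 105, 104, 104, 104, 104, 104, 105, 105, 105, 104, 104, 119]
203 [106, 106,
[... 1413 characters left out ...]
105, 104, 111, 132, 131, 132, 131, 132, 132, 131, 132, 132, 132, 132, 132, 131, 131, 132, 131, 131, 132, 131, 132, 131, 131, 132, 131, 132, 132, 132, 132, 131]
233 [104, 105, 130, 131, 132, 131, 132, 132, 131, 132, 131, 131, 132, 131, 131, 131, 131, 132, 131, 131, 132, 131, 132, 131, 131, 131, 131, 131, 131, 132, 131, 131]
236 [102, 103, 132, 132, 132, 131, 131, 131, 131, 131, 132, 131, 132, 131, 131, 131, 132, 131, 131, 131, 131, 131, 132, 132, 132, 131, 132, 131, 132, 131, 131, 132]
PC front col [(276, [24, 48, 52, 52, 50, 52, 51, 52, 51, 52, 52, 52, 51, 51, 52, 52, 52, 53, 53, 64, 34, 14, 18, 17, 19, 21, 20, 17, 18, 17, 18, 16, 17, 16, 16, 16, 16, 16, 17, 14])] [276.65115954 256.95652321]
```

```bash
python3 -c "
from rig import manip
print(manip.sign_off())"
```

```text
the job is handed in; nothing more can be done
None
```

I handed the job in at about 15 s. The PC is pushed home against the rear stop. The bar lies flat with the stud up through its slot, and the gripper has let go and backed clear. The arm stayed away from the stapler, the mug and the mouse, though I didn't re-measure them at the end, and the hand-in gave no verdict.

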